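# Close the rack tray's stop flag and pack the sample racks against it

## Robot

A 6-joint arm with a two-finger parallel gripper is mounted at the origin on the work surface. World frame = base frame: x ahead of the robot, y to its left, z up, the work surface at z = 0. Lengths are in m, angles in rad, forces in N, time in s.
With the tool pointing down it reaches from about 0.35 to 0.775 m from the base axis. Payload 5.5 kg.
Tool frame: the origin (TCP) lies at the very end of the fingers, on their centre line; the grasp point (between the pads) lies 19 mm behind it; z points along the fingers, y is the direction in which the jaws open and shut (so a half turn about z gives the same grasp; the last joint's range is limited). The gripper opens to 85 mm and grips with 20 to 120 N. Pads are 22 mm wide; open, the fingers measure 114 mm over their backs; the gripper's body (76 mm by 85 mm) begins 54 mm behind the grasp point. The pads swing forward as they close: fully open they stand 13 mm farther back than shut.
Start: joints at [1.046, 0.313, 0.046, 1.304, 0, 1.431], TCP at [0.216, 0.533, 0.231] pointing down, gripper open.
Joint ranges: [-2.76, 2.76], [-0.86, 1.69], [-1.03, 1.26], [-2.2, 2.34], [-1.47, 1.5], [-3.14, 3.14]. Speed limits (rad/s): [2.57, 2.57, 3.14, 3.14, 3.14, 3.14].

## Interface

Orientations are given as a unit quaternion [w, x, y, z].
In Python, from workcell import get_state, vision, workorder, silhouettes, tip_of gives the robot as it stands.
- The arm moves only by the shell command python3 -m inch 'ROWS' [FORCE]. ROWS is JSON, a list of rows, each a list of 7 numbers: the shift along the tool's x, y, z in cm, then the turn, a rotation vector about the tool's x, y, z in degrees, then the finger opening in cm, from 0 to 8.54. In form: [[dx, dy, dz, rx, ry, rz, hand], ...]. A call has 1 to 5 rows; each row shifts and turns the commanded pose from where the row before left it, along the tool's axes as they then stand; what a row does not reach is not made up. A row lasts 1/10 s, in which the tool goes at most 50 mm and 8.59 degrees, less where a joint would pass 70% of its speed; a pose out of reach is approached as far as the arm can. A call with a gripper value outside its range is refused whole. The fingers move at their own pace and stop on an object; FORCE is the grip in N (left out, the last holds). Time passes only in rows, so rows that do not move let the fingers close. It gives the time, the measured TCP pose, the force and the opening at its end, in the units of the state.
- get_state(): the state, without advancing time (a new reading comes with each control period).
- vision.read_camera(name): name is "side" or "top" or "wrist"; returns a dict with "pixels" (384x512x3 uint8, red, green, blue), "depth" (384x512 float32, m along the optical axis (not along the pixel's ray), 0 where there is no reading), "mtx" (3x3 intrinsics, pixels), "k1" (the pictures are not rectified: a ray, as slopes to the right and down, at radius r is drawn at 1 + k1 r^2 times it, then the intrinsics apply), "T" (4x4, takes a point from camera to world coordinates); the wrist camera has in their place "tool_from_camera" (4x4, takes a point from camera to tool coordinates, whose origin is the TCP and whose axes are the flange's). Camera axes: x right, y up, looking along -z (the intrinsics and any distortion apply to the point x, -y, -z); pixel columns grow to the right and rows downward; lengths in m; the calibration is good to about 2 mm. A picture is of the moment at which its call begins: read the wrist's pose just before it.
- workorder.hand_in(): hands the job in, once; it reports no verdict.
Trained networks look in a picture, given as the dict that the camera call returned (one of the last four; its "shot" number tells which), for a name from the list of things; names that differ only in an ending like _2 or _b are one class to them, and where a whole thing is asked for, a point or a joint stands for the part that bears it (a point fixed in the world has none). Each returns a list of dicts, best first, with "confidence" (0 to 1); they miss things now and then, are a little off and sometimes report something else, mostly with a low value. They report only what shows in the picture. A call takes as long as a camera call. They do not tell look-alikes from the thing itself.
- silhouettes(picture, label): "mask" (384x512 bool, what is visible of it) and "location" ([column, row] in pixels, amid what is visible of it).
- tip_of(picture, label): "location" ([column, row] in pixels: a listed point, or the origin of a listed thing).
The state is a dict: "clock": time; "joint_pos": joint angles; "qvel": joint speeds; "tau": joint torques, N m; "tcp_pos": TCP position; "orientation": TCP orientation; "wrist_force": force on the tool from outside, world axes, zero at the start; "ft_torque": the same for the moment, N m; "finger_gap": finger opening in m.
Only numpy, scipy, OpenCV 4.12 (cv2) and the standard library are available. Lean on these libraries where they do the work, as an engineer would, in place of code of your own. Each camera call takes 0.05 s, during which the arm holds its last target.

## Task

Get the sample tray ready to carry: first flip its stop flag fully down across the open end. Then pick up the full rack of tubes standing on the bench (not the empty one), set it down upright in the tray behind the three racks already there, not dropped, and let go so that it stands by itself before anything is pushed up to the flag. Finally slide the whole row along the tray until the front rack rests against the flag and all four stand close together and square, without tipping a rack or disturbing the empty rack and the other things on the bench.

Things in the scene. Friction and masses are not known exactly. Their poses are not given: they have to be found in the camera images.
- tray: Aluminium rack tray fixed to the bench, 160 mm across (its x), 304 mm long (its y). Origin: centre of its underside, on the bench. Floor 5 mm thick. Long guides stand 23 mm above the floor, inner faces at x = -68 and +68 mm; rear wall as high, inner face at y = -148 mm; the +y end is open. Racks stand across it, long side along its x, and slide easily (friction about 0.2) along its y.
- stop_face (a point): Middle of the face of the stop flag that the front rack meets when the flag is down: tray x = 0, y = +127, z = +38 mm. It stays here, fixed to the tray, whatever the flag's angle. So the front rack's centre ends at tray y = +114 mm and each rack behind it 26 mm further back (+88, +62, +36 mm).
- flag_pivot (a point): Hinge axis of the stop flag, on the tray at x = -82, y = +131, z = +38 mm in its frame; the axis runs along the tray's y. Hinge cheeks around it reach 48 mm above the bench, as wide as 21 mm along y. The hinge is stiff (0.13 N m: 1 to 2 N at the flag's end) and the flag stays at any angle where it is left.
- flag (a joint): Stop flag's angle, rad: 0 = straight up, 1.571 = fully down (end stop), level across the open end towards the tray's +x, in a notch on that side; -0.1 = leaning outward (other stop). A flat steel bar 8 mm thick (tray y 127 to 135 mm), 22 mm broad, centred on the hinge axis, with a black tab 26 broad, 12 thick from 144 to 190 mm out from the hinge. Down, the bar lies 27 to 49 mm above the bench.
- rack_front_mid (a point): Grey plastic sample rack, 130 mm long (its x), 26 mm wide (its y), 58 mm tall, with a row of five capped tubes, fast in it, up to 80 mm above its underside; about 0.17 kg, top-heavy, z up. This point: centre of the block, 29 mm above its underside. It stands in the tray, first of the row, nearest to the flag.
- rack_middle_mid (a point): Grey plastic sample rack, 130 mm long (its x), 26 mm wide (its y), 58 mm tall, with a row of five capped tubes, fast in it, up to 80 mm above its underside; about 0.17 kg, top-heavy, z up. This point: centre of the block, 29 mm above its underside. It stands in the tray, second of the row.
- rack_rear_mid (a point): Grey plastic sample rack, 130 mm long (its x), 26 mm wide (its y), 58 mm tall, with a row of five capped tubes, fast in it, up to 80 mm above its underside; about 0.17 kg, top-heavy, z up. This point: centre of the block, 29 mm above its underside. It stands in the tray, third of the row, furthest from the flag.
- rack_new_mid (a point): Grey plastic sample rack, 130 mm long (its x), 26 mm wide (its y), 58 mm tall, with a row of five capped tubes, fast in it, up to 80 mm above its underside; about 0.17 kg, top-heavy, z up. This point: centre of the block, 29 mm above its underside. It stands on the bench beside the tray and is to be added to the row. It changes places with the empty rack from start to start.
- rack_empty_mid (a point): Empty sample rack, the same grey block (130 x 26 x 58 mm) with five open holes and no tubes, standing on the bench; leave it. This point is the centre of the block.
- jar: Lidded specimen jar, 64 mm across and 66 mm tall; leave it. Origin: centre of its underside.
- reagent: Amber bottle, 68 mm across and 150 mm tall; leave it. Origin: centre of its underside.
- marker: Marker pen lying on the bench, 137 mm long (its x), 12 mm thick; leave it. Origin: its middle, on the bench.
- pen_cup: Paper cup with pens, 84 mm across the rim and 145 mm tall over the pens; leave it. Origin: centre of its underside.
Things that resemble listed ones, but are neither listed nor needed, are in the scene too. Leave any red look-alike of the part that bears rack_new_mid alone.

How it is judged:
By the outcome, as a careful person would: the job done as asked, in the order asked, and still so for the second after the job is handed in, with the robot touching nothing.
It also fails if it takes over 72 s, if anything falls off the work surface, if the arm or the gripper's body presses on something with over 40 N, if the wrist force passes 120 N, or if a joint passes its speed limit or range.

## Working session

There is one attempt and no reset: what is moved stays moved. The work goes in short steps, Python scripts to look and compute and a shell command to move; the robot and the scene stay as the last step left them, time stands still between calls to the robot, and variables do not carry over. Pictures are saved under pics/ and viewed, and the job is handed in when it is done.

```bash
ls; mkdir -p pics
cat > h.py <<'E'
import numpy as np, cv2
from workcell import get_state, vision, workorder, silhouettes, tip_of
from scipy.spatial.transform import Rotation as R
def Rq(q): return R.from_quat([q[1],q[2],q[3],q[0]])
def camT(p,s=None):
    if 'T' in p: return np.array(p['T'])
    s=s or get_state(); M=np.eye(4); M[:3,:3]=Rq(s['orientation']).as_matrix(); M[:3,3]=s['tcp_pos']
    return M@np.array(p['tool_from_camera'])
def slopes(p,uv):
    K=np.array(p['mtx']); uv=np.atleast_2d(uv).astype(float)
    d=(uv-K[:2,2])/[K[0,0],K[1,1]]; u=d.copy()
    for _ in range(20): u=d/(1+p['k1']*(u**2).sum(1,keepdims=True))
    return u
def rays(p,uv,T): 
    u=slopes(p,uv); d=np.c_[u[:,0],-u[:,1],-np.ones(len(u))]
    return T[:3,3], d@T[:3,:3].T
def at_z(p,uv,z,T):
    o,d=rays(p,uv,T); return o+d*((z-o[2])/d[:,2:3])
def depth_pts(p,uv,T):
    uv=np.atleast_2d(uv).astype(int); o,d=rays(p,uv,T)
    return o+d*p['depth'][uv[:,1],uv[:,0]][:,None]
def proj(p,X,T):
    X=np.atleast_2d(X); c=(X-T[:3,3])@T[:3,:3]; s=np.c_[c[:,0],-c[:,1]]/-c[:,2:3]
    s=s*(1+p['k1']*(s**2).sum(1,keepdims=True)); K=np.array(p['mtx'])
    return s*[K[0,0],K[1,1]]+K[:2,2]
def save(p,n,crop=None,scale=1):
    im=p['pixels'][:,:,::-1]
    if crop: a,b,c,d=crop; im=im[b:d,a:c]
    cv2.imwrite('pics/'+n,cv2.resize(im,None,fx=scale,fy=scale,interpolation=cv2.INTER_CUBIC))
E
python3 - <<'E'
from h import *
print(get_state())
for n in ['top','side','wrist']:
    p=vision.read_camera(n); save(p,n+'0.png',None,1.5)
    if n!='wrist': print(n,np.round(p['T'],3).tolist(),p['mtx'],p['k1'])
    else: print(np.round(p['tool_from_camera'],4).tolist())
    for l in ['tray','stop_face','flag_pivot','flag','rack_front_mid','rack_middle_mid','rack_rear_mid','rack_new_mid','rack_empty_mid','jar','reagent','marker','pen_cup']:
        try: t=[(np.round(a['location']).tolist(),round(a['confidence'],2)) for a in tip_of(p,l)[:4]]
        except Exception as e: t=e
        try: s=[(np.round(a['location']).tolist(),round(a['confidence'],2)) for a in silhouettes(p,l)[:4]]
        except Exception as e: s=e
        print(n,l,t,s)
E
```

```text
pics
{'clock': 0.0, 'joint_pos': array([1.04640930e+00, 3.14016889e-01, 4.49935669e-02, 1.30360422e+00,
       4.43841605e-06, 1.43119217e+00]), 'qvel': array([-1.05709959e-03,  8.92877747e-04, -2.60066405e-03,  1.74997222e-04,
       -3.45431353e-05, -1.07172479e-03]), 'tau': array([-1.81116720e-03, -4.80627966e+01,  2.98532438e+01,  1.94891891e-02,
       -1.89982861e-04,  7.22177901e-06]), 'tcp_pos': array([0.21558506, 0.53251004, 0.23040546]), 'orientation': array([-3.00521978e-04,  1.91206672e-01,  9.81549372e-01, -8.64885571e-04]), 'wrist_force': array([-0.38264145, -0.02312616,  0.70330203]), 'ft_torque': array([-0.03663111, -0.00620429, -0.02428289]), 'finger_gap': 0.08528134831246525}
top [[-0.015, 0.989, -0.144, 0.35], [-1.0, -0.015, 0.004, -0.103], [0.002, 0.144, 0.99, 1.204], [0.0, 0.0, 0.0, 1.0]] [[354.91113677   0.         256.06224199]
 [  0.         354.91113677 192.51193635]
 [  0.           0.           1.        ]] 0.02672439880282334
top tray [([196.0, 175.0], 0.87)] [([212.0, 179.0], 0.61), ([273.0, 144.0], 0.17)]
top stop_face [([156.0, 174.0], 0.87)] [([204.0, 
[... 2482 characters left out ...]
208.0], 0.64)]
side pen_cup [([191.0, 157.0], 0.73)] [([191.0, 147.0], 0.74)]
[[-0.0004, 0.9633, 0.2686, 0.0677], [1.0, 0.0004, -0.0002, 0.0007], [-0.0003, 0.2686, -0.9633, -0.143], [0.0, 0.0, 0.0, 1.0]]
wrist tray [] []
wrist stop_face [([212.0, 324.0], 0.67)] []
wrist flag_pivot [] []
wrist flag it knows: flag_pivot, jar, marker, pen_cup, rack_empty_mid, rack_front_mid, rack_middle_mid, rack_new_mid, rack_rear_mid, reagent, stop_face, tray []
wrist rack_front_mid [] []
wrist rack_middle_mid [] []
wrist rack_rear_mid [] []
wrist rack_new_mid [] []
wrist rack_empty_mid [] []
wrist jar [] []
wrist reagent [] []
wrist marker [] []
wrist pen_cup [([215.0, 328.0], 0.58)] [([210.0, 321.0], 0.92)]
```

View pics/top0.png

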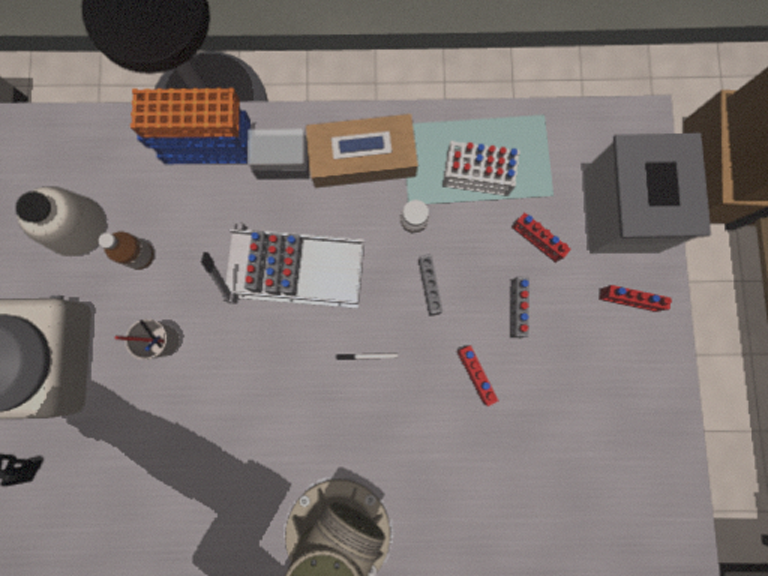

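View pics/side0.png

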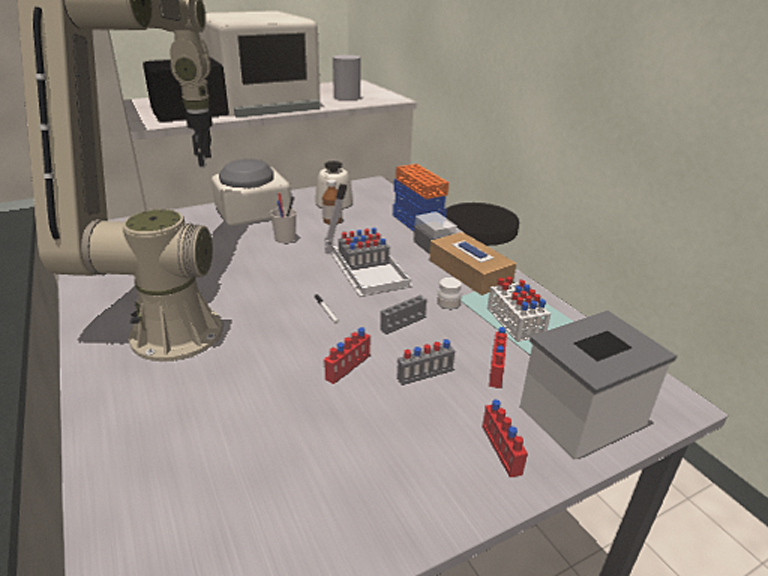

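View pics/wrist0.png

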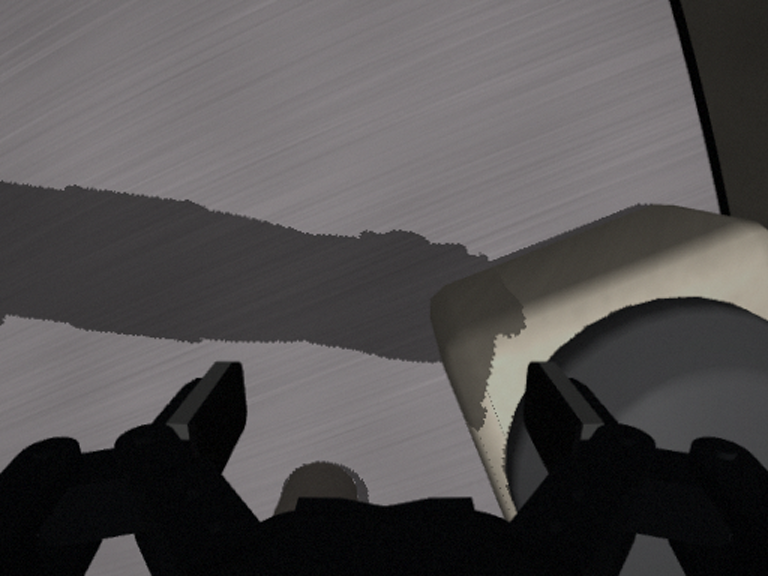

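Top view: tray at about (197,179) px with its open end on the left, and the flag upright at (139,175)-(155,198). Candidates for the new rack:
- Grey with tubes at (346,205): this matches the description.
- Empty grey at (286,190).
- Red ones at (360,158), (424,198) and (318,250).
- Loaded grey racks in the tray, and a white one on the mat at (321,111).

I'll check the choice in a close crop.

Run:
```python
from h import *
p=vision.read_camera('top'); T=camT(p)
a=p['pixels'][:,:,::-1][145:210,130:250]; b=p['pixels'][:,:,::-1][140:260,270:390]
cv2.imwrite('pics/c1.png',cv2.resize(a,None,fx=6,fy=6,interpolation=cv2.INTER_CUBIC))
cv2.imwrite('pics/c2.png',cv2.resize(b,None,fx=5,fy=5,interpolation=cv2.INTER_CUBIC))
for l in ['tray','rack_new_mid','rack_empty_mid','rack_front_mid','rack_middle_mid','rack_rear_mid','flag_pivot','stop_face','jar','reagent','pen_cup','marker']:
    z={'flag_pivot':.038,'stop_face':.038,'rack_new_mid':.029,'rack_empty_mid':.029}.get(l,.034 if 'rack' in l else 0)
    for t in tip_of(p,l): print(l,round(t['confidence'],2),np.round(t['location']),np.round(at_z(p,[t['location']],z,T)[0],3))
# depth cloud rack tops
vv,uu=np.mgrid[0:384,0:512]; X=depth_pts(p,np.c_[uu.ravel(),vv.ravel()],T).reshape(384,512,3)
np.save('X.npy',X)
for n,(x0,y0,x1,y1) in {'new':(335,180,358,228),'empty':(277,167,297,213)}.items():
    P=X[y0:y1,x0:x1].reshape(-1,3); print(n,np.percentile(P[:,2],[5,50,95,99]))
    Q=P[(P[:,2]>.045)&(P[:,2]<.1)]; r=cv2.minAreaRect((Q[:,:2]*1000).astype(np.float32)); print(len(Q),r,Q.mean(0))
```

```text
tray 0.68 [198. 178.] [0.58 0.09 0.  ]
tray 0.61 [181. 176.] [0.585 0.15  0.   ]
rack_new_mid 0.75 [363. 160.] [ 0.627 -0.471  0.029]
rack_new_mid 0.57 [422. 201.] [ 0.485 -0.659  0.029]
rack_new_mid 0.56 [315. 252.] [ 0.323 -0.298  0.029]
rack_empty_mid 0.63 [286. 190.] [ 0.527 -0.206  0.029]
rack_front_mid 0.85 [169. 173.] [0.591 0.182 0.034]
rack_middle_mid 0.89 [181. 175.] [0.582 0.142 0.034]
rack_rear_mid 0.97 [195. 177.] [0.574 0.095 0.034]
flag_pivot 0.73 [154. 198.] [0.505 0.229 0.038]
stop_face 0.65 [155. 176.] [0.582 0.227 0.038]
jar 0.87 [275. 145.] [ 0.692 -0.176  0.   ]
reagent 0.89 [ 93. 169.] [0.615 0.451 0.   ]
pen_cup 0.69 [107. 226.] [0.419 0.395 0.   ]
marker 0.7 [246. 238.] [ 0.373 -0.073  0.   ]
new [-0.00277345  0.0030153   0.08097439  0.08392386]
339 ((473.95318603515625, -405.1861572265625), (27.425809860229492, 127.80377197265625), 86.89279174804688) [ 0.47438978 -0.40281519  0.06471775]
empty [-0.00296144  0.0028389   0.06008687  0.06223399]
238 ((528.01904296875, -209.8836669921875), (129.89825439453125, 26.324960708618164), 9.489636421203613) [ 0.52831805 -0.20956577  0.05737869]
```

View pics/c1.png

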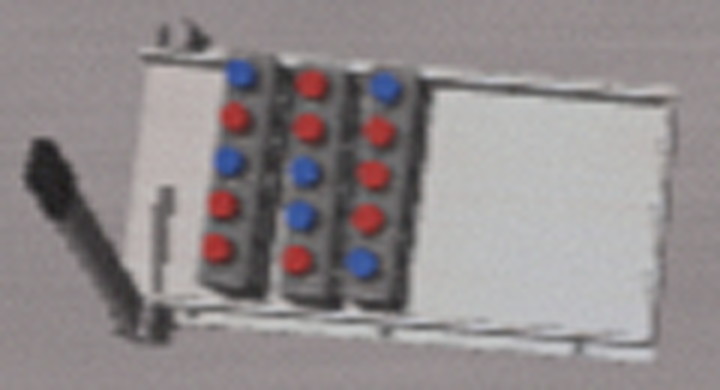

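View pics/c2.png

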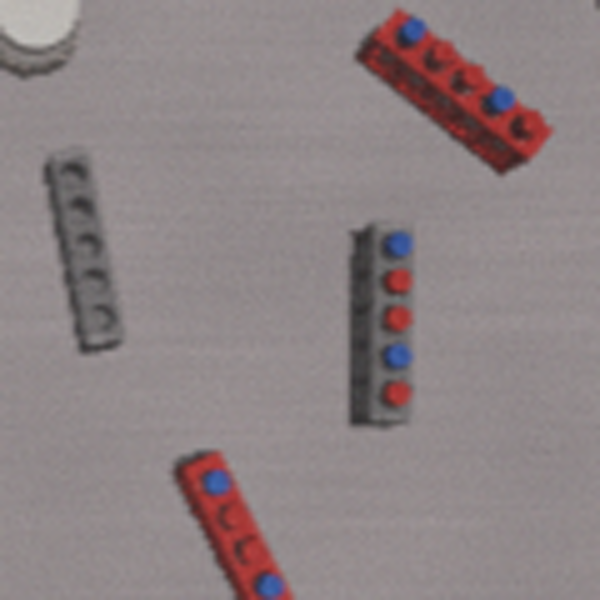

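The rack at (346,205) px is grey, with five tubes and caps: the right one. Next I'll raise, square the tool to the tray and look at it from above.

```bash
python3 -m inch '[[0,0,-3.5,0,0,-8,8.5],[0,0,-3.5,0,0,-8,8.5],[-3,-3.65,0,0,0,0,0],[-3,-3.65,0,0,0,0,0],[-3,-3.65,0,0,0,0,0]]' && python3 -m inch '[[-3,-3.65,0,0,0,0,0],[-3,-3.65,0,0,0,0,0],[-3,-3.65,0,0,0,0,0],[-3,-3.65,0,0,0,0,0],[-3,-3.65,0,0,0,0,0]]' && python3 -m inch '[[-3,-3.65,0,0,0,0,0],[-3,-3.65,0,0,0,0,0],[-2.7,-3.6,0,0,0,0,0],[0,0,0,0,0,0,0],[0,0,0,0,0,0,0]]'
python3 - <<'E'
from h import *
s=get_state(); p=vision.read_camera('wrist'); save(p,'w1.png',None,1.5); T=camT(p,s)
print(p['mtx'],s['tcp_pos'],T[:3,3])
for l in ['tray','rack_front_mid','rack_middle_mid','rack_rear_mid','flag_pivot','stop_face']:
    z={'flag_pivot':.038,'stop_face':.038,'tray':0}.get(l,.034)
    for t in tip_of(p,l): print(l,round(t['confidence'],2),np.round(t['location']),np.round(at_z(p,[t['location']],z,T)[0],4))
np.savez('w1.npz',pixels=p['pixels'],depth=p['depth'],mtx=p['mtx'],k1=p['k1'],T=T)
E
```

```text
clock: 5.05
tcp_pos: [0.2944, 0.4137, 0.3016]
orientation: [0.0, 0.052, 0.999, 0.0]
wrist_force: [1.4, 0.3, -0.6]
finger_gap: 0.0436
clock: 5.55
tcp_pos: [0.4245, 0.2156, 0.3016]
orientation: [0.0, 0.053, 0.999, 0.0]
wrist_force: [0.4, 0.7, -0.9]
finger_gap: 0.0001
clock: 6.05
tcp_pos: [0.499, 0.0988, 0.301]
orientation: [-0.0, 0.054, 0.999, 0.0]
wrist_force: [-0.4, 0.7, 0.9]
finger_gap: 0.0002
[[316.97730713   0.         256.26429412]
 [  0.         316.97730713 191.37338775]
 [  0.           0.           1.        ]] [0.49899583 0.09883232 0.3010079 ] [0.43205424 0.10647973 0.44410156]
tray 0.98 [264. 202.] [0.5717 0.1027 0.    ]
rack_front_mid 0.83 [324. 212.] [0.5843 0.1845 0.034 ]
rack_middle_mid 0.97 [292. 214.] [0.5826 0.1399 0.034 ]
rack_rear_mid 0.62 [263. 212.] [0.575  0.1008 0.034 ]
rack_rear_mid 0.43 [492. 204.] [0.6013 0.4281 0.034 ]
flag_pivot 0.68 [363. 150.] [0.5043 0.2383 0.038 ]
stop_face 0.89 [356. 212.] [0.588  0.2271 0.038 ]
```

View pics/w1.png

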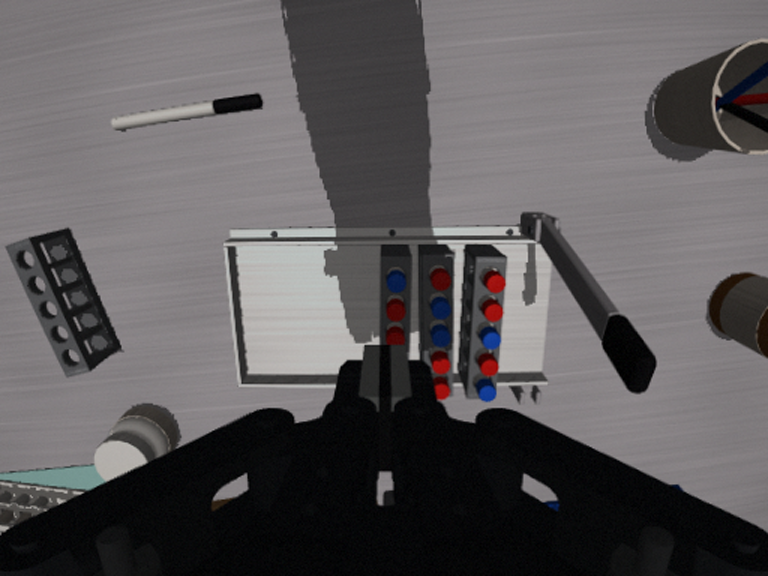

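```bash
cat >> h.py <<'E'
def tr(pose,P):
    x,y,a=pose; P=np.atleast_2d(np.array(P,float))/1000; c,s=np.cos(a),np.sin(a)
    return np.c_[x+c*P[:,0]-s*P[:,1], y+s*P[:,0]+c*P[:,1], P[:,2]]
MODEL=[[(-68,-148,28),(-68,127,28)],[(68,-148,28),(68,152,28)],[(-68,-148,28),(68,-148,28)],[(-68,-148,5),(68,-148,5)],[(-80,152,0),(80,152,0)],[(-80,-152,28),(-80,120,28)],[(-80,-152,28),(80,-152,28)]]
def overlay(p,T,pose,crop,scale,n,extra=[]):
    im=cv2.resize(p['pixels'][:,:,::-1][crop[1]:crop[3],crop[0]:crop[2]],None,fx=scale,fy=scale,interpolation=cv2.INTER_CUBIC)
    for i,s in enumerate(MODEL+extra):
        q=((proj(p,tr(pose,s),T)-[crop[0],crop[1]]+.5)*scale).astype(int)
        cv2.line(im,tuple(map(int,q[0])),tuple(map(int,q[1])),(0,255,0) if i<len(MODEL) else (255,0,255),1)
    cv2.imwrite('pics/'+n,im)
E
python3 - <<'E'
from h import *
d=np.load('w1.npz'); p={k:d[k] for k in d}; T=d['T']
pose=(.5735,.102,np.radians(-6.2))
overlay(p,T,pose,(140,130,450,270),2.5,'o1.png')
E
```

```text
(no output)
```

View pics/o1.png

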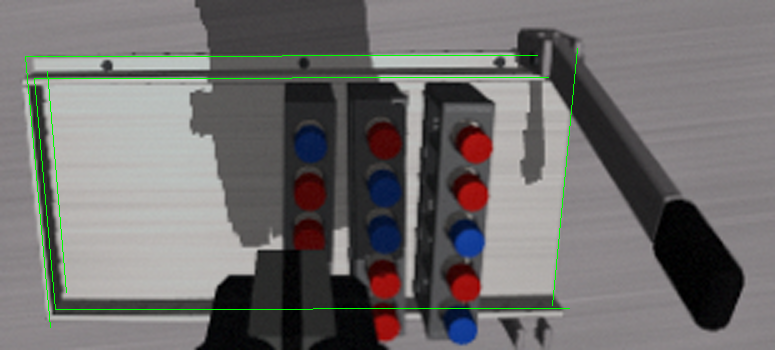

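Run:
```python
from h import *
d=np.load('w1.npz'); p={k:d[k] for k in d}; T=d['T']
pose=(.575,.102,np.radians(-6.2))
overlay(p,T,pose,(145,145,245,265),5,'o2.png')
overlay(p,T,pose,(290,140,400,270),5,'o3.png',[[(-82,127,38),(-82,135,38)],[(-82,131,38),(-82,131,228)],[(-68,135,5),(68,135,5)]])
```

```text
(no output)
```

View pics/o2.png

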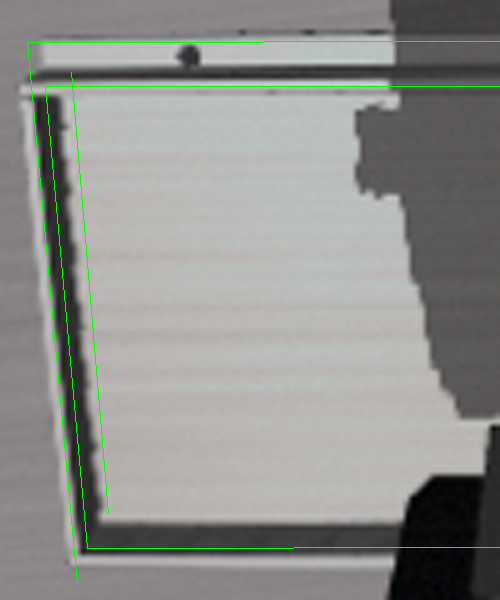

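View pics/o3.png

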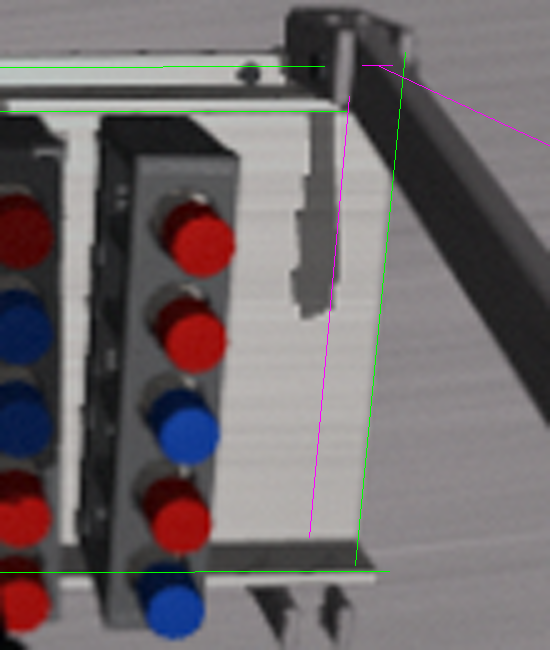

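Run:
```python
from h import *
d=np.load('w1.npz'); p={k:d[k] for k in d}; T=d['T']
pose=(.5765,.1005,np.radians(-6.2))
pt=vision.read_camera('top')
for th in np.arange(-.1,.9,.1):
    F=lambda r:tr(pose,[(-82+r*np.sin(th),131,38+r*np.cos(th))])
    print(round(th,2),proj(p,F(190),T)*1.5,proj(p,F(144),T)*1.5,proj(pt,F(190),camT(pt))[0])
for y in (60,80,100):
    pass
# racks: caps top z=.085, fit from caps pixel in w1 (1.5x)
caps={'front':[(495,281),(491,313),(490,339),(489,366),(487,391)],'mid':[(440,280),(440,308),(440,336),(440,363),(441,388)],'rear':[(397,281),(396,309)]}
c,s=np.cos(pose[2]),np.sin(pose[2])
for k,v in caps.items():
    W=at_z(p,np.array(v)/1.5,.085,T)[:,:2]-pose[:2]; L=np.c_[c*W[:,0]+s*W[:,1],-s*W[:,0]+c*W[:,1]]*1000
    print(k,np.round(L,1).tolist())
```

```text
-0.1 [[676.36516951 252.62608551]] [[629.14037289 244.51781152]] [130.2157658  195.00309989]
0.0 [[671.48005713 291.08355119]] [[626.55908786 269.19408508]] [131.08508094 188.20981798]
0.1 [[664.34395523 326.90505539]] [[622.75832127 292.664946  ]] [132.18427213 181.56083821]
0.2 [[655.40466114 359.07589655]] [[617.90157625 314.39910236]] [133.49388949 175.15761333]
0.3 [[645.15914853 386.93140925]] [[612.18261423 333.98240422]] [134.9906408  169.09406803]
0.4 [[634.09346507 410.14991301]] [[605.80782033 351.1287292 ]] [136.64823983 163.45410523]
0.5 [[622.63994755 428.70039842]] [[598.98055913 365.67659404]] [138.43832978 158.30970066]
0.6 [[611.15439574 442.76885932]] [[591.8891973  377.57516968]] [140.33142159 153.71965378]
0.7 [[599.91015466 452.68323957]] [[584.69937447 386.86415701]] [142.29779149 149.72900481]
0.8 [[589.10359741 458.84912797]] [[577.55023416 393.65159086]] [144.30829173 146.36907622]
front [[-49.3, 77.5], [-22.8, 76.0], [-0.5, 76.6], [23.5, 77.3], [46.5, 77.1]]
mid [[-50.1, 34.2], [-27.1, 34.9], [-3.3, 35.7], [20.5, 36.5], [43.4, 38.1]]
rear [[-49.3, 0.6], [-26.3, -0.1]]
```

```bash
python3 -m inch '[[1,4.7,0,0,0,0,0],[1,4.7,0,0,0,0,0],[0.8,4.7,0,0,0,0,0],[0,0,3.6,0,0,0,0],[0,0,3.6,0,0,0,0]]' && python3 -m inch '[[0,0,3.7,0,0,0,0],[0,0,0,0,0,0,0],[0,0,0,0,0,0,0]]'
cat >> h.py <<'E'
POSE=(.5765,.1005,np.radians(-6.2))
def inv(W,pose=POSE):
    W=np.atleast_2d(W); c,s=np.cos(pose[2]),np.sin(pose[2]); d=W[:,:2]-pose[:2]
    return np.c_[c*d[:,0]+s*d[:,1],-s*d[:,0]+c*d[:,1],W[:,2]]*1000
E
python3 - <<'E'
from h import *
s=get_state(); print(inv(s['tcp_pos']),s['wrist_force']); p=vision.read_camera('wrist'); save(p,'w2.png',None,1.5)
print(Rq(s['orientation']).as_matrix().round(3).tolist())
E
```

```text
clock: 6.95
tcp_pos: [0.4861, 0.2456, 0.2296]
orientation: [0.002, 0.051, 0.999, 0.001]
wrist_force: [0.8, -0.8, -1.0]
finger_gap: 0.0
clock: 7.25
tcp_pos: [0.4853, 0.2431, 0.1927]
orientation: [-0.001, 0.052, 0.999, -0.0]
wrist_force: [0.9, 0.0, -0.0]
finger_gap: -0.0003
[[-106.04931081  131.96277887  192.71648901]] [ 0.88170176  0.01406784 -0.01612799]
[[-0.994, 0.105, -0.001], [0.105, 0.994, -0.0], [0.001, -0.0, -1.0]]
```

View pics/w2.png

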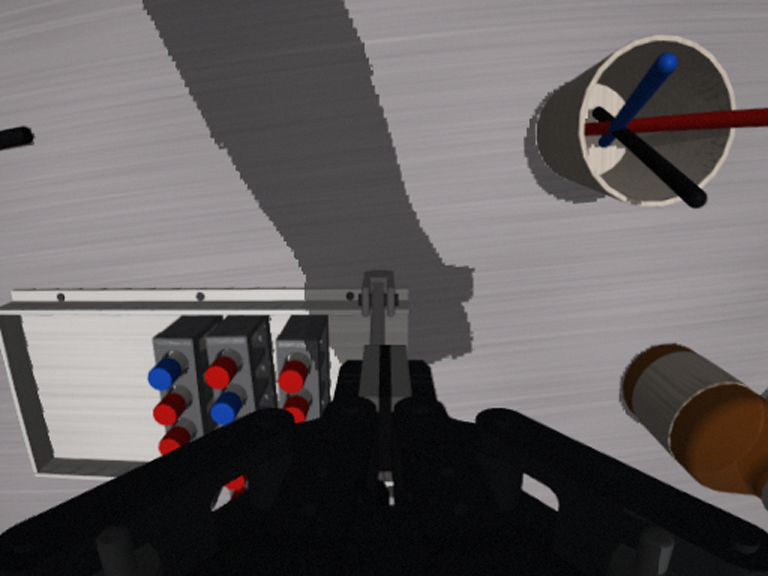

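Run:
```python
import numpy as np
pr=np.array([-106,192.7])
for th in [.2,.35,.5,.65,.8,.95,1.1,1.25,1.4,1.5,1.571]:
    s=np.interp(th,[.2,1.571],[158,122]); o=13 if s>142 else 12
    q=np.array([-93+s*np.sin(th)-o*np.cos(th),38+s*np.cos(th)+o*np.sin(th)])
    d=q-pr; pr=q; print(th,q.round(1),'tool dx,dz cm',(-d[0]/10).round(2),(-d[1]/10).round(2))
```

```text
0.2 [-74.4 195.4] tool dx,dz cm -3.16 -0.27
0.35 [-52.4 187.2] tool dx,dz cm -2.2 0.83
0.5 [-32.4 176. ] tool dx,dz cm -1.99 1.12
0.65 [-14.9 162.2] tool dx,dz cm -1.76 1.37
0.8 [ -0.  146.4] tool dx,dz cm -1.49 1.58
0.95 [ 12.5 128.2] tool dx,dz cm -1.25 1.82
1.1 [ 21.3 109.6] tool dx,dz cm -0.88 1.86
1.25 [27.  90.5] tool dx,dz cm -0.57 1.91
1.4 [29.6 71.3] tool dx,dz cm -0.26 1.92
1.5 [29.7 58.7] tool dx,dz cm -0.01 1.26
1.571 [29. 50.] tool dx,dz cm 0.07 0.88
```

```bash
python3 -m inch '[[-3.2,-0.2,-0.2,0,0,0,0],[-2.2,0,0.8,0,0,0,0],[-2,0,1.1,0,0,0,0],[-1.8,0,1.4,0,0,0,0],[0,0,0,0,0,0,0]]'
python3 - <<'E'
from h import *
s=get_state(); print(inv(s['tcp_pos']),s['wrist_force']); p=vision.read_camera('wrist'); save(p,'w3.png',None,1.2)
p=vision.read_camera('side'); save(p,'s3.png',(180,80,300,220),5)
E
```

```text
clock: 7.8
tcp_pos: [0.5799, 0.2308, 0.162]
orientation: [0.001, 0.054, 0.999, 0.0]
wrist_force: [-0.4, -0.0, -0.4]
finger_gap: -0.0002
[[-10.7263715  129.88631146 162.02082886]] [-0.41801825 -0.04180842 -0.37799241]
```

View pics/s3.png

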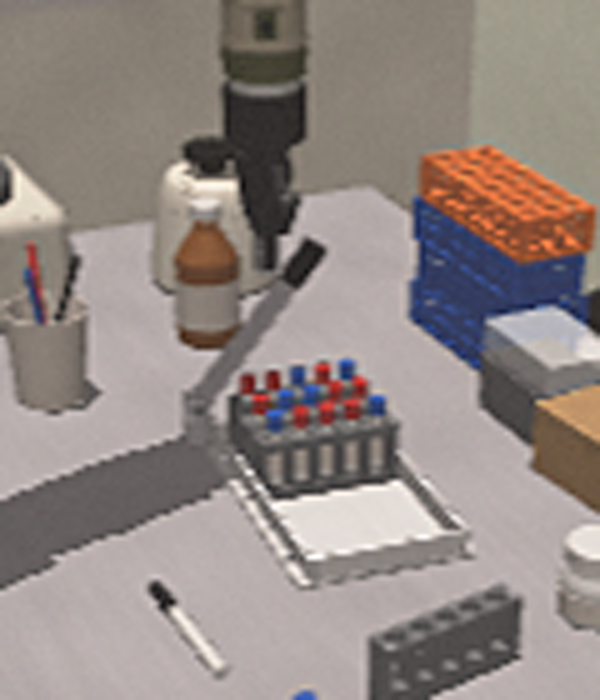

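The flag now leans at about 0.65 rad, with the tab at roughly (300,265) in the crop. The fingers are behind and above it, so I'll carry on along the arc.

```bash
python3 -m inch '[[-1.2,0,1.5,0,0,0,0],[-1.2,0,1.8,0,0,0,0],[-0.9,0,1.9,0,0,0,0],[-0.6,0,1.9,0,0,0,0],[-0.2,0,1.9,0,0,0,0]]' && python3 -m inch '[[0,0,1.2,0,0,0,0],[0,0,0.5,0,0,0,0],[0,0,0.2,0,0,0,0],[0,0,0,0,0,0,0]]'
python3 - <<'E'
from h import *
s=get_state(); print(inv(s['tcp_pos']),s['wrist_force'])
p=vision.read_camera('side'); save(p,'s4.png',(180,80,300,220),5)
E
```

```text
clock: 8.4
tcp_pos: [0.6192, 0.2271, 0.0711]
orientation: [0.001, 0.053, 0.999, 0.0]
wrist_force: [0.1, 0.5, 0.7]
finger_gap: 0.0003
clock: 8.8
tcp_pos: [0.618, 0.2272, 0.0528]
orientation: [0.0, 0.053, 0.999, 0.0]
wrist_force: [-0.3, -0.0, 0.4]
finger_gap: 0.0004
[[ 27.54166072 130.39090903  52.83688596]] [-0.26521594 -0.04483705  0.4355525 ]
```

View pics/s4.png

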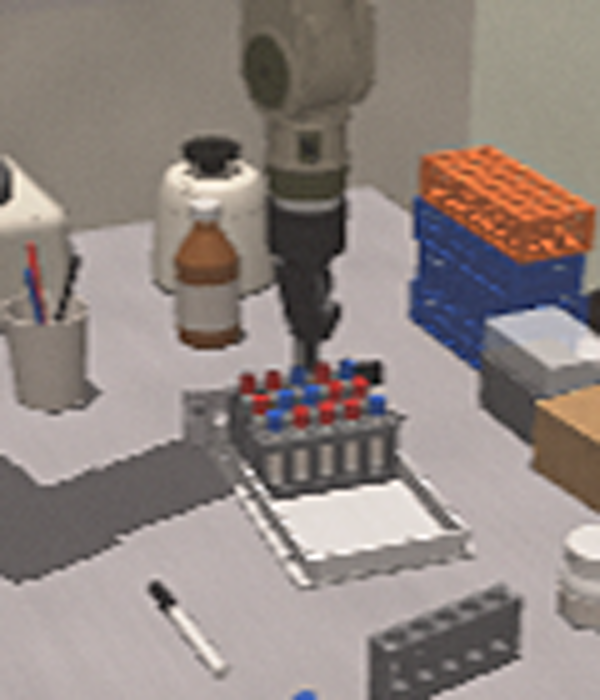

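```bash
python3 -m inch '[[0,0,0.2,0,0,0,0],[0,0,0.1,0,0,0,0],[0,0,0,0,0,0,0]]'; python3 -m inch '[[0,0,0.1,0,0,0,0],[0,0,0.1,0,0,0,0],[0,0,0,0,0,0,0]]'
```

```text
clock: 9.15
tcp_pos: [0.618, 0.227, 0.0496]
orientation: [0.0, 0.053, 0.999, 0.0]
wrist_force: [0.9, 0.7, -0.3]
finger_gap: 0.0001
clock: 9.45
tcp_pos: [0.6181, 0.227, 0.0489]
orientation: [0.001, 0.053, 0.999, 0.0]
wrist_force: [-2.6, -0.8, 8.3]
finger_gap: -0.0001
```

The flag is on its end stop: TCP height 48.9 mm and 8 N up. Now lift and move over to the rack.

```bash
python3 -m inch '[[0,0,-4,0,0,0,0],[0,0,-4.5,0,0,0,0],[0,0,-4.5,0,0,0,0],[0,0,-4.5,0,0,0,0],[0.7,-4.5,-1,0,0,0,0]]' && python3 -m inch '[[0.7,-4.5,0,0,0,0,0],[0.7,-4.5,0,0,0,0,0],[0.7,-4.5,0,0,0,0,0],[0.7,-4.5,0,0,0,0,0],[0.7,-4.5,0,0,0,0,0]]' && python3 -m inch '[[0.7,-4.5,0,0,0,0,0],[0.7,-4.5,0,0,0,0,4],[0.7,-4.5,0,0,0,0,6],[0.8,-4.5,0,0,0,0,6],[0.8,-4.5,0,0,0,0,6]]' && python3 -m inch '[[0.8,-4.5,0,0,0,0,6],[0.8,-4.5,0,0,0,0,6],[0.8,-4.5,0,0,0,0,6],[0,0,0,0,0,0,6],[0,0,0,0,0,0,6]]'
python3 - <<'E'
from h import *
s=get_state(); p=vision.read_camera('wrist'); save(p,'w5.png',None,1.5); T=camT(p,s)
print(s['tcp_pos'],s['finger_gap'])
for t in tip_of(p,'rack_new_mid'): print(t['location'],t['confidence'],at_z(p,[t['location']],.029,T))
np.savez('w5.npz',pixels=p['pixels'],depth=p['depth'],mtx=p['mtx'],k1=p['k1'],T=T)
p=vision.read_camera('top'); save(p,'t5.png',(120,120,260,230),5.5)
p=vision.read_camera('side'); save(p,'s5.png',(180,80,300,220),4)
E
```

```text
clock: 9.95
tcp_pos: [0.61, 0.1867, 0.2389]
orientation: [0.006, 0.05, 0.999, 0.002]
wrist_force: [1.1, 0.5, 0.3]
finger_gap: -0.0003
clock: 10.45
tcp_pos: [0.5469, -0.0387, 0.2324]
orientation: [0.0, 0.053, 0.999, -0.0]
wrist_force: [0.7, -0.8, 0.4]
finger_gap: -0.0001
clock: 10.95
tcp_pos: [0.4864, -0.2586, 0.2325]
orientation: [0.0, 0.053, 0.999, -0.0]
wrist_force: [0.9, 1.2, 0.4]
finger_gap: 0.0585
clock: 11.45
tcp_pos: [0.4483, -0.3896, 0.2318]
orientation: [-0.0, 0.054, 0.999, 0.001]
wrist_force: [-0.2, -0.5, -0.3]
finger_gap: 0.06
[ 0.44829744 -0.38960132  0.23175112] 0.060034369143322504
[248.5, 186.5] 0.67 [[ 0.47047756 -0.39993756  0.029     ]]
[42.7, 223.7] 0.62 [[ 0.48941703 -0.65462363  0.029     ]]
[327.2, 43.7] 0.59 [[ 0.3289533  -0.30264093  0.029     ]]
[215.9, 309.8] 0.58 [[ 0.62823876 -0.46040365  0.029     ]]
```

View pics/w5.png

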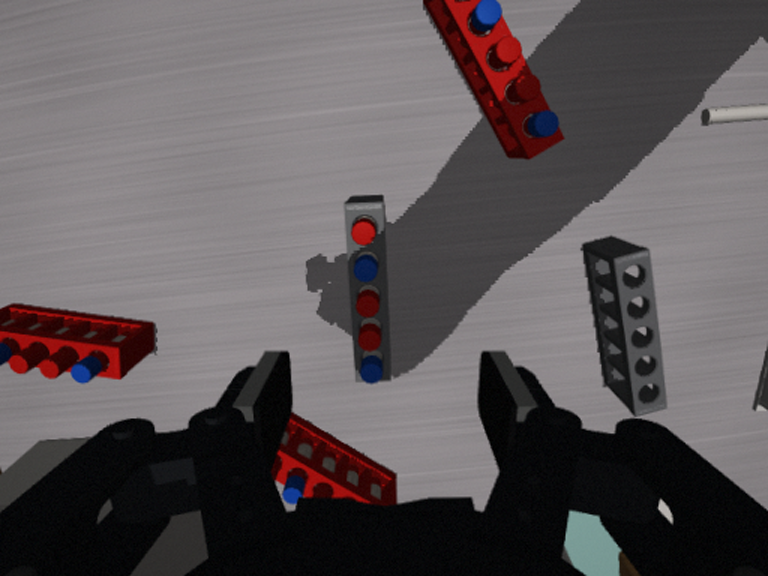

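View pics/t5.png

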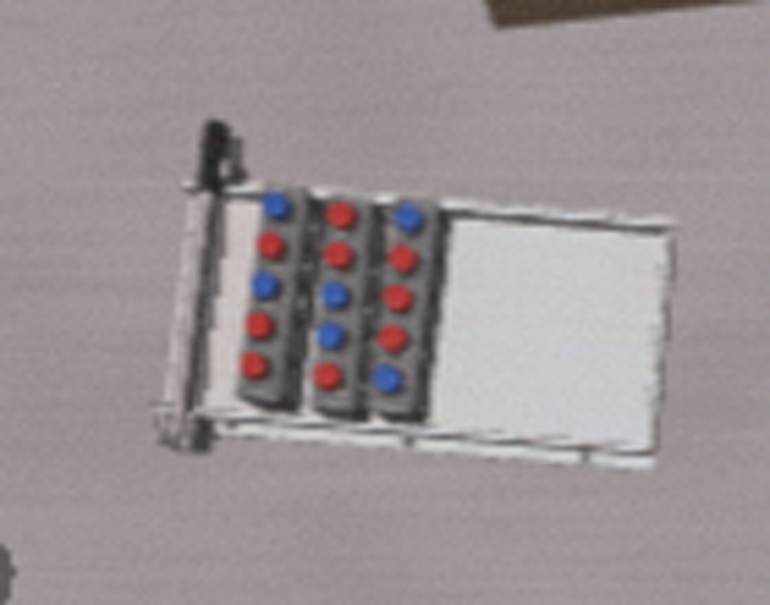

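The flag lies across the open end (crop t5: (190,420)-(215,140)). The target rack is at (368,300) in w5, with five tubes. Measuring its axis and centre.

Run:
```python
from h import *
d=np.load('w5.npz'); p={k:d[k] for k in d}; T=d['T']
W=at_z(p,np.array([(363,231),(366,268),(368,302),(370,338),(371,370)])/1.5,.079,T); print(W.round(4))
v=W[-1]-W[0]; print('yaw',np.degrees(np.arctan2(v[1],v[0])),W[:,:2].mean(0))
C=at_z(p,np.array([(345,203),(384,203),(391,380),(356,382)])/1.5,.058,T); print(C.round(4),C.mean(0))
a=C[[2,3]].mean(0)-C[[0,1]].mean(0); print(np.degrees(np.arctan2(a[1],a[0])),np.linalg.norm(a))
vv,uu=np.mgrid[120:262,215:275]; X=depth_pts(p,np.c_[uu.ravel(),vv.ravel()],T); Q=X[(X[:,2]>.05)&(X[:,2]<.1)&(X[:,0]<.56)]
print(cv2.minAreaRect((Q[:,:2]*1000).astype(np.float32)),len(Q))
s=get_state(); R_=Rq(s['orientation']).as_matrix(); print(R_.round(3).tolist())
```

```text
[[ 0.4256 -0.3998  0.079 ]
 [ 0.4494 -0.4007  0.079 ]
 [ 0.4721 -0.4022  0.079 ]
 [ 0.4972 -0.4038  0.079 ]
 [ 0.5205 -0.4058  0.079 ]]
yaw -3.640794086952474 [ 0.47297218 -0.40246753]
[[ 0.4089 -0.4107  0.058 ]
 [ 0.4117 -0.385   0.058 ]
 [ 0.54   -0.3939  0.058 ]
 [ 0.5388 -0.4196  0.058 ]] [ 0.47485235 -0.40230735  0.058     ]
-3.941583155793217 0.129420109470612
((474.27471923828125, -403.1976623535156), (26.13612937927246, 130.61427307128906), 86.27328491210938) 2952
[[-0.995, 0.104, 0.0], [0.104, 0.995, 0.0], [-0.0, 0.0, -1.0]]
```

```bash
python3 -m inch '[[0,0,0,0,0,-2.3,6],[-2.7,-1.15,0,0,0,0,6],[0,0,4,0,0,0,6],[0,0,4,0,0,0,6],[0,0,4,0,0,0,6]]' && python3 -m inch '[[0,0,0,0,0,0,6],[0,0,0,0,0,0,6]]'
python3 - <<'E'
from h import *
s=get_state(); p=vision.read_camera('wrist'); save(p,'w6.png',None,1.5); print(s['tcp_pos'])
E
```

```text
clock: 12.15
tcp_pos: [0.4764, -0.4007, 0.1116]
orientation: [0.001, 0.031, 1.0, -0.001]
wrist_force: [1.0, -0.7, -0.6]
finger_gap: 0.0599
clock: 12.35
tcp_pos: [0.4755, -0.4007, 0.1126]
orientation: [-0.0, 0.032, 0.999, 0.001]
wrist_force: [0.6, -1.1, -0.2]
finger_gap: 0.0599
[ 0.47548387 -0.400689    0.11263982]
```

View pics/w6.png

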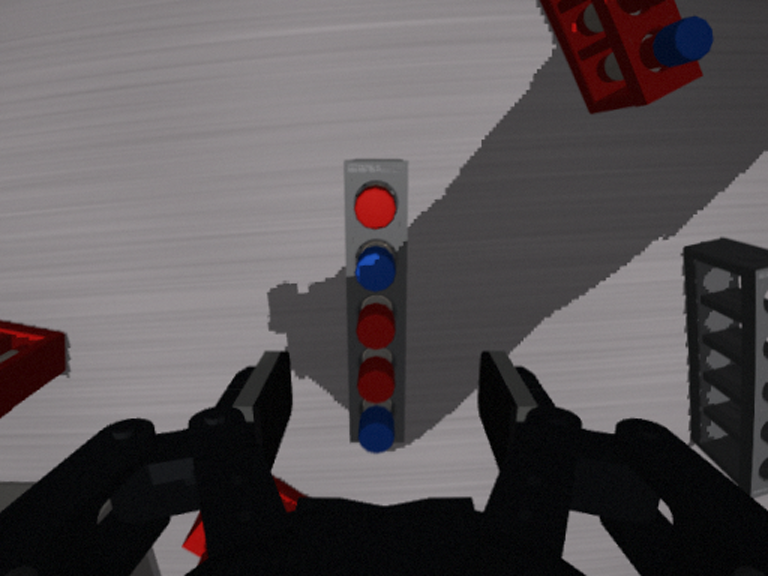

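```bash
python3 -m inch '[[0,-0.3,2,0,0,0,6],[0,0,3,0,0,0,6],[0,0,3,0,0,0,6],[0,0,0.8,0,0,0,6],[0,0,0,0,0,0,6]]' && python3 -m inch '[[0,0,0,0,0,0,2],[0,0,0,0,0,0,2],[0,0,0,0,0,0,2],[0,0,0,0,0,0,2],[0,0,0,0,0,0,2]]' 40
```

```text
clock: 12.9
tcp_pos: [0.4755, -0.4052, 0.0252]
orientation: [0.0, 0.033, 0.999, -0.0]
wrist_force: [-0.4, 0.2, 0.6]
finger_gap: 0.06
clock: 13.4
tcp_pos: [0.4763, -0.406, 0.0266]
orientation: [0.001, 0.033, 0.999, -0.001]
wrist_force: [-0.0, 0.6, 6.4]
finger_gap: 0.0254
```

```bash
python3 -m inch '[[0,0,-1,0,0,0,2],[0,0,-2,0,0,0,2],[0,0,-3,0,0,0,2],[0,0,-4,0,0,0,2],[0,0,-4,0,0,2.4,2]]' && python3 -m inch '[[-0.4,2,0,0,0,0,2],[-0.4,3,0,0,0,0,2],[-0.4,4,0,0,0,0,2],[-0.4,4,0,0,0,0,2],[-0.4,4,0,0,0,0,2]]' && python3 -m inch '[[-0.4,4,0,0,0,0,2],[-0.4,4,0,0,0,0,2],[-0.4,4,0,0,0,0,2],[-0.4,4,0,0,0,0,2],[-0.4,4,0,0,0,0,2]]' && python3 -m inch '[[-0.3,4,0,0,0,0,2],[-0.3,3.6,0,0,0,0,2],[0,0,0,0,0,0,2],[0,0,0,0,0,0,2]]'
python3 - <<'E'
from h import *
s=get_state(); print(inv(s['tcp_pos']),s['finger_gap'],s['wrist_force'],Rq(s['orientation']).as_matrix().round(3).tolist()); p=vision.read_camera('wrist'); T=camT(p,s); save(p,'w7.png',None,1.5)
np.savez('w7.npz',pixels=p['pixels'],depth=p['depth'],mtx=p['mtx'],k1=p['k1'],T=T)
p=vision.read_camera('side'); save(p,'s7.png',(180,80,300,220),4)
E
```

```text
clock: 13.9
tcp_pos: [0.4745, -0.4044, 0.1657]
orientation: [-0.0, 0.054, 0.999, 0.0]
wrist_force: [0.9, -0.5, -1.2]
finger_gap: 0.0257
clock: 14.4
tcp_pos: [0.5127, -0.236, 0.1639]
orientation: [-0.0, 0.054, 0.999, 0.0]
wrist_force: [0.7, -0.7, -2.1]
finger_gap: 0.0258
clock: 14.9
tcp_pos: [0.5538, -0.0392, 0.164]
orientation: [-0.0, 0.053, 0.999, 0.0]
wrist_force: [0.4, -1.2, 0.2]
finger_gap: 0.0255
clock: 15.3
tcp_pos: [0.5678, 0.0348, 0.1639]
orientation: [-0.001, 0.052, 0.999, -0.0]
wrist_force: [-0.1, 0.9, -2.2]
finger_gap: 0.0253
[[ -1.51702458 -66.27566273 163.88081107]] 0.025337126746929232 [-0.09291206  0.85271729 -2.21420312] [[-0.995, 0.104, -0.001], [0.104, 0.995, -0.0], [0.001, -0.0, -1.0]]
```

View pics/w7.png

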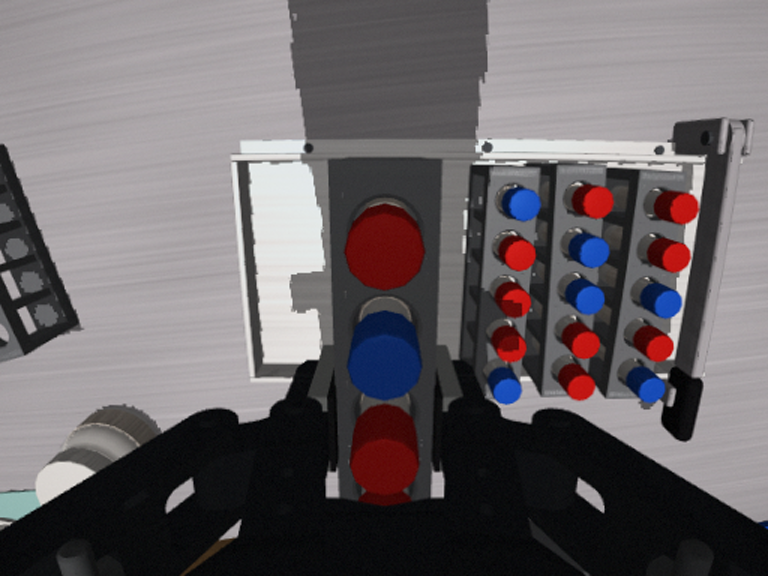

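View pics/s7.png

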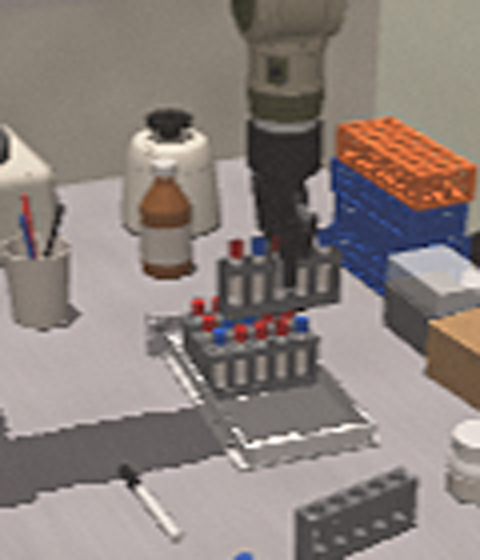

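Run:
```python
from h import *
d=np.load('w7.npz'); p={k:d[k] for k in d}; T=d['T']
overlay(p,T,POSE,(140,85,512,285),2.1,'o7.png',[[(-66.5,-79,195),(-66.5,-53,195)]])
im=p['pixels'][:,:,::-1]
cv2.imwrite('pics/z7.png',cv2.resize(im[88:128,150:310],None,fx=5,fy=5,interpolation=cv2.INTER_CUBIC))
cv2.imwrite('pics/z7b.png',cv2.resize(im[230:270,150:310],None,fx=5,fy=5,interpolation=cv2.INTER_CUBIC))
```

```text
(no output)
```

View pics/o7.png

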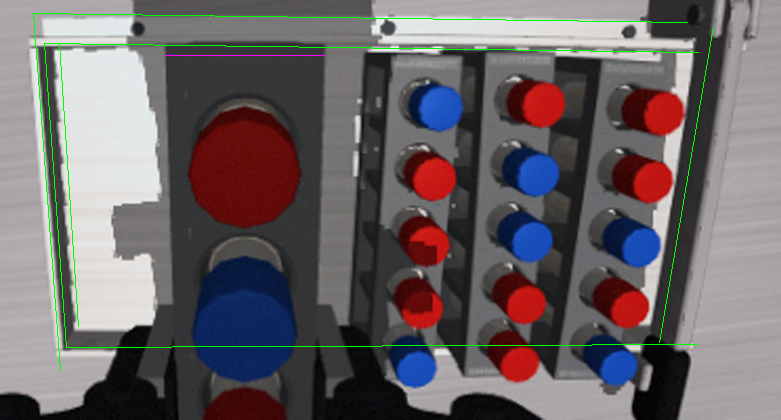

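View pics/z7.png

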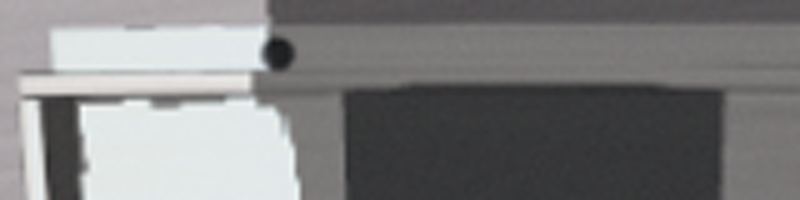

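View pics/z7b.png

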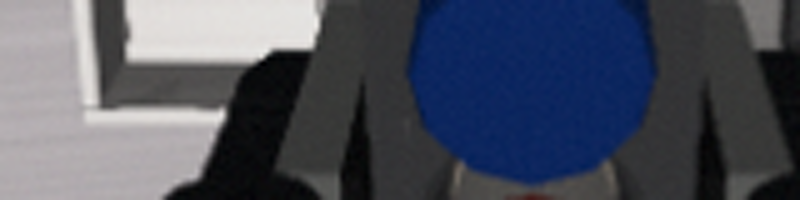

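Run:
```python
from h import *
d=np.load('w7.npz'); p={k:d[k] for k in d}; T=d['T']
print('near',inv(at_z(p,[(190,107.0),(330,108.2)],.028,T)))
print('far',inv(at_z(p,[(180,251)],.028,T)))
print('rear inner', inv(at_z(p,[(158.5,120),(169.5,245)],.028,T)))
print('rack end',inv(at_z(p,[(220,105.3),(290,105.3)],.195,T)), inv(at_z(p,[(218.8,115),(294,115)],.195,T)))
print('held yaw: left edge', inv(at_z(p,[(219,110),(222.5,200),(294.8,110),(291,200)],.195,T)))
```

```text
near [[ -66.3390876  -122.78018544   28.        ]
 [ -65.77543641   -2.49417113   28.        ]]
far [[  69.01512041 -139.59256688   28.        ]]
rear inner [[ -55.52508276 -150.90695119   28.        ]
 [  62.74164148 -149.42502255   28.        ]]
rack end [[-68.37127778 -78.44694699 195.        ]
 [-68.44314073 -54.41590068 195.        ]] [[-65.09903287 -78.93617551 195.        ]
 [-65.18152769 -52.94190245 195.        ]]
held yaw: left edge [[-66.79099487 -78.82738756 195.        ]
 [-34.39146548 -78.37697802 195.        ]
 [-66.87586097 -52.71647719 195.        ]
 [-34.4676721  -53.04027976 195.        ]]
```

Rack long margin is ±3 mm. The held rack's near end measures about X = -68.3 and the tray's centre +1.3, so I'll shift +4.5 mm along tray x, come down to just above the guides and re-measure.

```bash
python3 -m inch '[[-0.45,0,2,0,0,0,2],[0,0,3,0,0,0,2],[0,0,3,0,0,0,2],[0,0,1.3,0,0,0,2],[0,0,0,0,0,0,2]]' && python3 -m inch '[[0,0,0,0,0,0,2]]'
python3 - <<'E'
from h import *
s=get_state(); print(inv(s['tcp_pos'])); p=vision.read_camera('wrist'); T=camT(p,s); save(p,'w8.png',None,1.5)
im=p['pixels'][:,:,::-1]
cv2.imwrite('pics/z8.png',cv2.resize(im[50:180,150:310],None,fx=5,fy=4.5,interpolation=cv2.INTER_CUBIC))
np.savez('w8.npz',pixels=p['pixels'],depth=p['depth'],mtx=p['mtx'],k1=p['k1'],T=T)
E
```

```text
clock: 15.9
tcp_pos: [0.5711, 0.0322, 0.0693]
orientation: [-0.002, 0.054, 0.999, 0.0]
wrist_force: [0.2, 0.7, -1.7]
finger_gap: 0.0254
clock: 16.0
tcp_pos: [0.5734, 0.0324, 0.0721]
orientation: [0.0, 0.054, 0.999, 0.0]
wrist_force: [0.3, -1.0, -1.2]
finger_gap: 0.0253
[[  4.29072076 -68.02503054  72.07440459]]
```

View pics/w8.png

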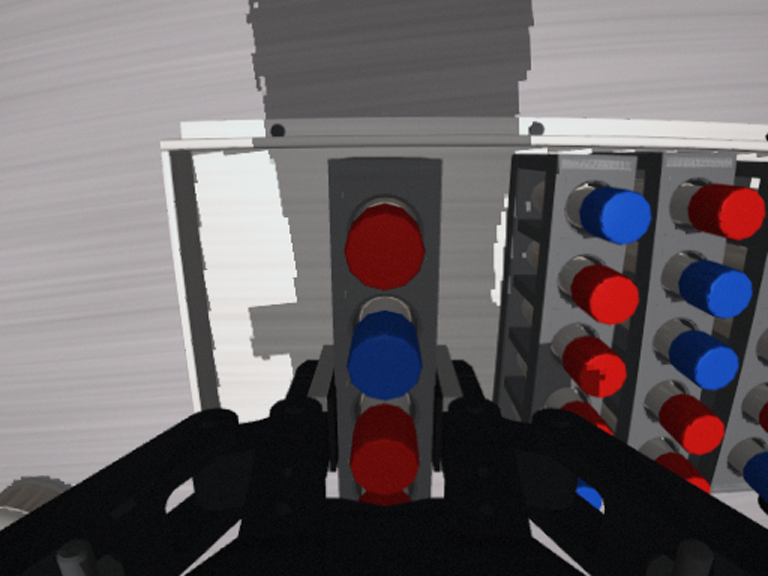

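View pics/z8.png

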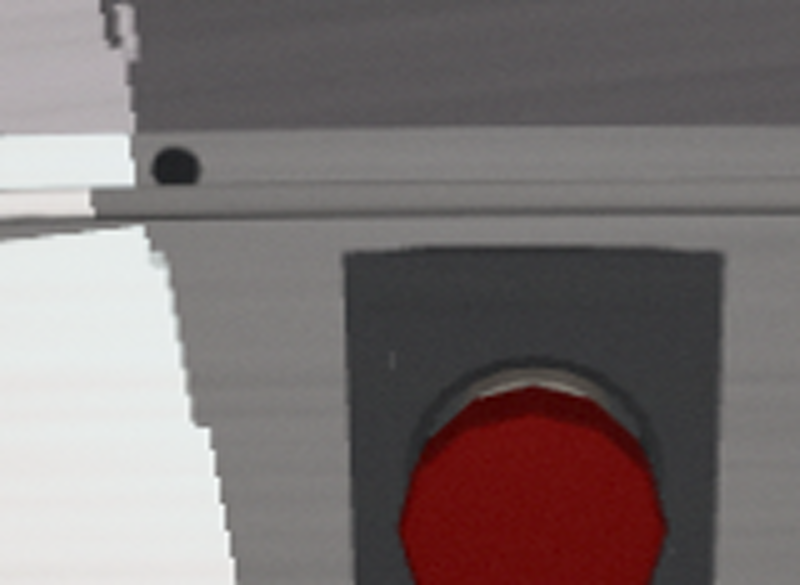

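Run:
```python
from h import *
d=np.load('w8.npz'); p={k:d[k] for k in d}; T=d['T']
for i in range(3):
    s=get_state(); print(inv(s['tcp_pos']).round(2))
zt=.0721-.0266+.058
print('near',inv(at_z(p,[(256,97.8)],.028,T)),'rack end',inv(at_z(p,[(256,105.3)],zt,T)))
print('in-tray ends',inv(at_z(p,np.array([(600,160),(698,160)])/1.5,.063,T)))
print('rear inner', inv(at_z(p,np.array([(173,152),(203,400)])/1.5,.028,T)), 'rear rack back top edge',inv(at_z(p,np.array([(558,170),(543,270)])/1.5,.063,T)))
```

```text
[[  4.95 -67.84  72.75]]
[[  4.95 -67.84  72.75]]
[[  4.95 -67.84  72.75]]
near [[-66.3565848  -67.59105425  28.        ]] rack end [[-62.62657643 -67.60026408 103.5       ]]
in-tray ends [[-62.44164519   0.71817053  63.        ]
 [-63.32618272  33.87631545  63.        ]]
rear inner [[ -65.32331552 -149.26858733   28.        ]
 [  41.23962597 -148.35676823   28.        ]] rear rack back top edge [[-59.10367744 -12.65864899  63.        ]
 [-26.60681162 -14.82661327  63.        ]]
```

```bash
python3 -m inch '[[0.05,0,1.5,0,0,0,2],[0,0,1.5,0,0,0,2],[0,0,0.6,0,0,0,2],[0,0,0,0,0,0,2],[0,0,0,0,0,0,2]]'; python3 -m inch '[[0,0,0.2,0,0,0,2],[0,0,0.1,0,0,0,2],[0,0,0,0,0,0,2]]'
```

```text
clock: 16.55
tcp_pos: [0.5749, 0.033, 0.0416]
orientation: [0.003, 0.053, 0.999, -0.0]
wrist_force: [-9.8, 0.6, 25.9]
finger_gap: 0.0254
clock: 16.85
tcp_pos: [0.5749, 0.033, 0.0414]
orientation: [0.004, 0.053, 0.999, -0.0]
wrist_force: [-16.4, 0.3, 45.3]
finger_gap: 0.0255
```

```bash
python3 -m inch '[[0,0,-0.4,0,0,0,2],[0,0,0,0,0,0,2]]'
python3 - <<'E'
from h import *
s=get_state(); print(inv(s['tcp_pos']),s['ft_torque'],s['wrist_force']); p=vision.read_camera('wrist'); T=camT(p,s); save(p,'w9.png',None,1.5)
print(Rq(s['orientation']).as_matrix().round(3).tolist())
im=p['pixels'][:,:,::-1]
cv2.imwrite('pics/z9.png',cv2.resize(im[50:180,150:310],None,fx=5,fy=4.5,interpolation=cv2.INTER_CUBIC))
np.savez('w9.npz',pixels=p['pixels'],depth=p['depth'],mtx=p['mtx'],k1=p['k1'],T=T)
p=vision.read_camera('side'); save(p,'s9.png',(220,130,300,200),9)
E
```

```text
clock: 17.05
tcp_pos: [0.5754, 0.033, 0.0416]
orientation: [0.004, 0.054, 0.999, -0.0]
wrist_force: [-6.9, 0.7, 21.2]
finger_gap: 0.0256
[[  6.15979645 -67.24366432  41.64453016]] [0.05839818 1.24053461 0.01282704] [-6.93136575  0.73353333 21.23008739]
[[-0.994, 0.107, 0.008], [0.107, 0.994, -0.001], [-0.008, 0.0, -1.0]]
```

View pics/s9.png

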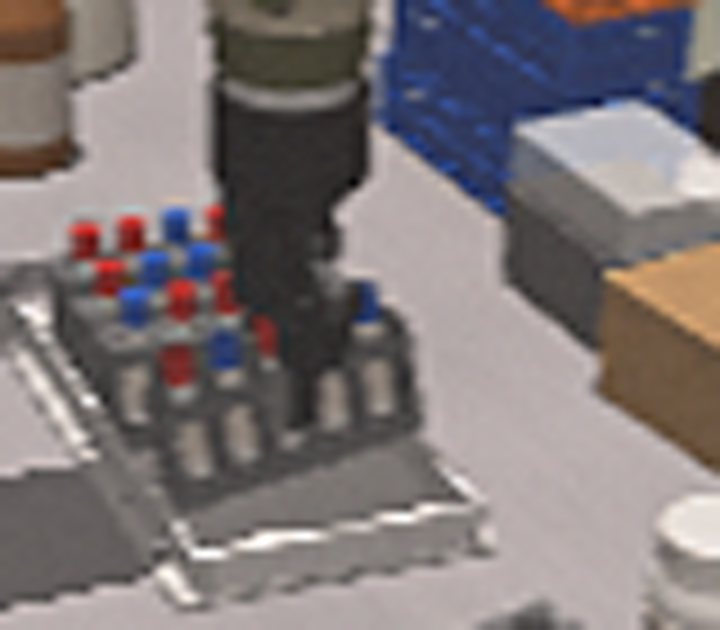

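View pics/w9.png

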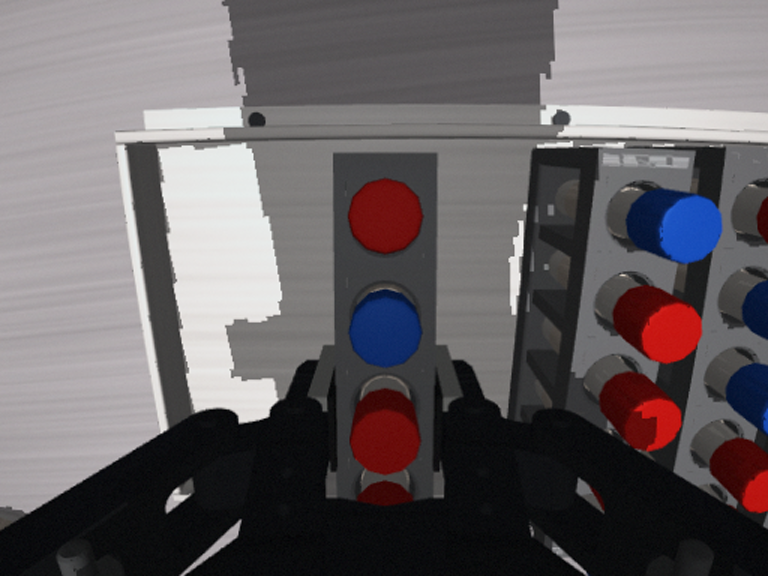

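View pics/z9.png

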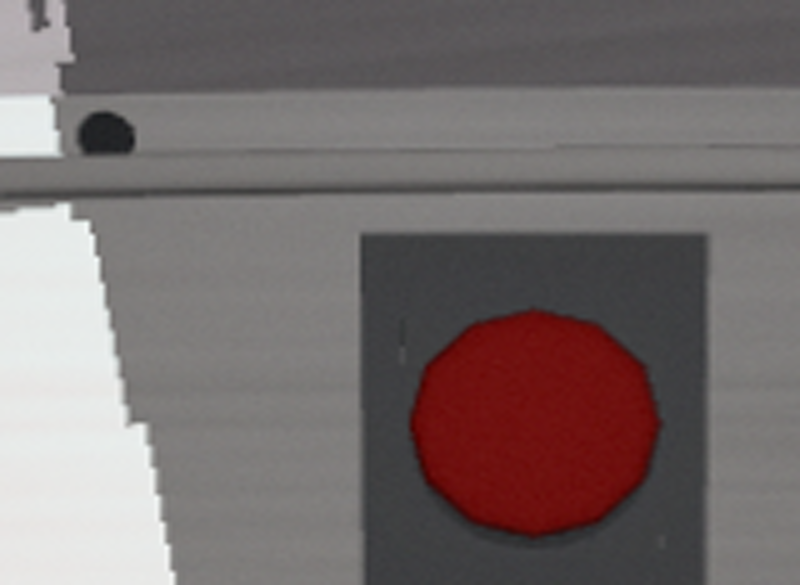

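Run:
```python
from h import *
for n,(u0,u1,v0,v1) in {'w7':(221,292,108,300),'w8':(221,292,108,300),'w9':(224,290,104,300)}.items():
    d=np.load(n+'.npz'); p={k:d[k] for k in d}; T=d['T']
    vv,uu=np.mgrid[v0:v1,u0:u1]; uv=np.c_[uu.ravel(),vv.ravel()]
    W=inv(depth_pts(p,uv,T)); zt=np.median(W[:,2])
    # grey (low saturation) pixels = block top
    px=p['pixels'][uv[:,1],uv[:,0]].astype(int); g=(px.max(1)-px.min(1))<12
    # only columns near side edges
    e=g&((uv[:,0]<u0+8)|(uv[:,0]>u1-9))&(uv[:,1]<225); Q=W[e]
    A=np.c_[Q[:,:2],np.ones(len(Q))]; 
    for _ in range(4):
        c,*_r=np.linalg.lstsq(A,Q[:,2],rcond=None); r=Q[:,2]-A@c; k=abs(r)<max(2*r.std(),1); A,Q=A[k],Q[k]
    print(n,len(Q),'slope x deg',np.degrees(c[0]),'y',np.degrees(c[1]),'z@x',Q[:,0].min(),Q[:,0].max(),r.std(), 'z at near',c@[Q[:,0].min(),-66,1])
```

```text
w7 1654 slope x deg -0.24668650521824653 y 0.37976769978914887 z@x -67.55360189263936 -25.103995217272924 0.4956951888436442 z at near 195.99931390904294
w8 1663 slope x deg -0.25083453103244363 y 0.3852195958031839 z@x -61.77391620082705 -19.26236887733459 0.4759672253741198 z at near 104.12685594969506
w9 1734 slope x deg 10.804264588056174 y -0.05064748032731507 z@x -61.35307105276532 -16.558955216226952 0.5256091399798468 z at near 62.278136045080515
```

The rack's far end caught on the far guide and pitched 10.8° in the grip. Its near end is on the floor. I'll lift it clear, level it by turning the tool the same amount, and re-measure.

```bash
python3 -m inch '[[0,0,-1,0,0,0,2],[0,0,-2,0,0,0,2],[0,0,-2,0,5,0,2],[0,0,0,0,5.6,0,2],[0,0,0,0,0,0,2]]' && python3 -m inch '[[0,0,0,0,0,0,2],[0,0,0,0,0,0,2]]'
cat > tilt.py <<'E'
from h import *
import sys
def run(n):
    s=get_state(); p=vision.read_camera('wrist'); T=camT(p,s); save(p,n+'.png',None,1.5); print('tcp',inv(s['tcp_pos']).round(1),s['wrist_force'].round(1))
    np.savez(n+'.npz',pixels=p['pixels'],depth=p['depth'],mtx=p['mtx'],k1=p['k1'],T=T)
    return p,T
def fit(p,T,u0,u1,v0,v1):
    vv,uu=np.mgrid[v0:v1,u0:u1]; uv=np.c_[uu.ravel(),vv.ravel()]
    W=inv(depth_pts(p,uv,T)); px=p['pixels'][uv[:,1],uv[:,0]].astype(int); g=(px.max(1)-px.min(1))<12
    Q=W[g&((uv[:,0]<u0+8)|(uv[:,0]>u1-9))]; A=np.c_[Q[:,:2],np.ones(len(Q))]
    for _ in range(4):
        c,*_r=np.linalg.lstsq(A,Q[:,2],rcond=None); r=Q[:,2]-A@c; k=abs(r)<max(2*r.std(),1); A,Q=A[k],Q[k]
    print('slope x',np.degrees(c[0]).round(2),'y',np.degrees(c[1]).round(2),'near x,z',Q[:,0].min().round(1),(c@[Q[:,0].min(),-66,1]).round(1))
E
python3 - <<'E'
from tilt import *
p,T=run('w10'); fit(p,T,224,290,108,225)
save(p,'z10.png',(150,50,310,180),5)
E
```

```text
clock: 17.65
tcp_pos: [0.5753, 0.0325, 0.086]
orientation: [-0.092, 0.054, 0.994, 0.005]
wrist_force: [0.2, -0.2, -1.7]
finger_gap: 0.0257
clock: 17.85
tcp_pos: [0.5721, 0.0333, 0.0863]
orientation: [-0.092, 0.053, 0.994, 0.005]
wrist_force: [0.1, 0.4, -0.9]
finger_gap: 0.0256
tcp [[  2.9 -67.3  86.3]] [ 0.1  0.4 -0.9]
slope x -0.27 y 0.04 near x,z -58.2 119.5
```

View pics/z10.png

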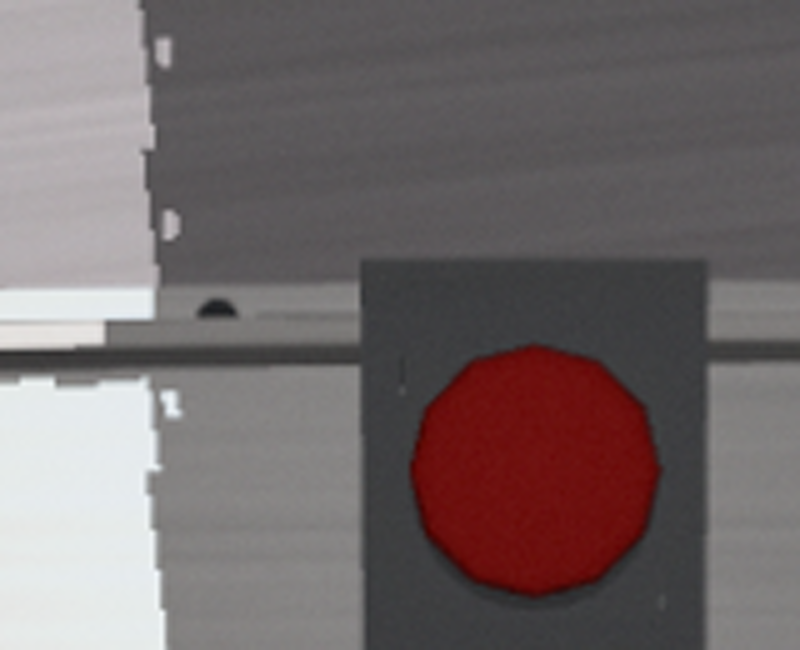

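View pics/w10.png

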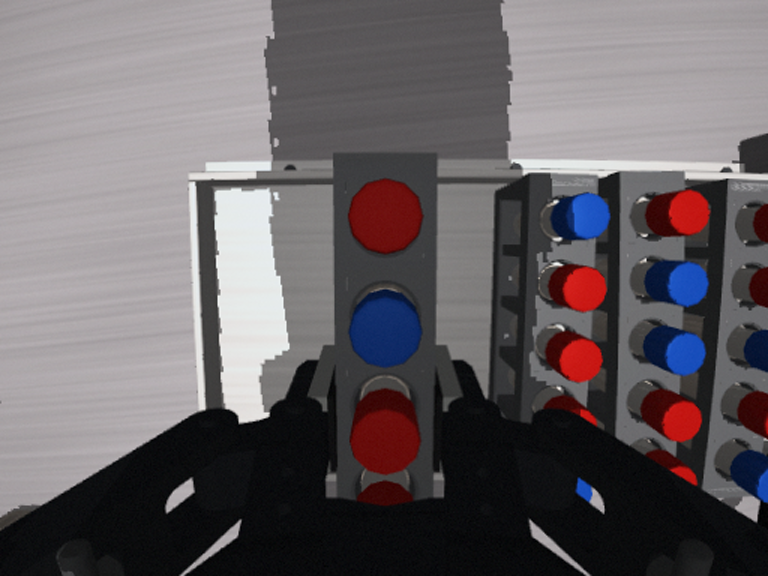

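Run:
```python
from h import *
d=np.load('w10.npz'); p={k:d[k] for k in d}; T=d['T']
print('near',inv(at_z(p,[(256,118.8)],.028,T)),'far?', 'rack',inv(at_z(p,[(256,101.8)],.1195,T)))
print('in-tray ends',inv(at_z(p,np.array([(570,177),(645,174)])/1.5,.063,T)))
print('rear inner', inv(at_z(p,np.array([(197,185),(206,400)])/1.5,.028,T)))
s=get_state(); M=Rq(s['orientation']).as_matrix()
c,si=np.cos(POSE[2]),np.sin(POSE[2]); X=np.array([c,si,0]);Y=np.array([-si,c,0])
print('trayX->tool',(M.T@X).round(3),'Y',(M.T@Y).round(3),'down',(M.T@[0,0,-1]).round(3))
# rack sides yaw
print(inv(at_z(p,np.array([(334,160),(334.5,300),(438,160),(436,300)])/1.5,.1195,T)))
```

```text
near [[-66.72255782 -66.95627616  28.        ]] far? rack [[-60.32759643 -66.96459069 119.5       ]]
in-tray ends [[-62.89401292   2.18257864  63.        ]
 [-64.60844549  31.39013439  63.        ]]
rear inner [[ -64.2994793  -150.2867239    28.        ]
 [  33.95907726 -149.48400535   28.        ]]
trayX->tool [-0.983 -0.001 -0.183] Y [-0.001  1.    -0.   ] down [-0.183 -0.     0.983]
[[-58.54431409 -79.41944235 119.5       ]
 [-23.46701635 -79.52178188 119.5       ]
 [-58.56938316 -53.50683609 119.5       ]
 [-23.48055541 -53.72528615 119.5       ]]
```

```bash
python3 -m inch '[[0.41,0,0.08,0,0,0,2],[-0.26,0,1.38,0,0,0,2],[-0.25,0,1.37,0,0,0,2],[0,0,0,0,0,0,2],[0,0,0,0,0,0,2]]' && python3 -m inch '[[0,0,0,0,0,0,2],[0,0,0,0,0,0,2]]'
python3 - <<'E'
from tilt import *
p,T=run('w11'); fit(p,T,224,290,108,225)
save(p,'z11.png',(150,50,310,180),5)
E
```

```text
clock: 18.4
tcp_pos: [0.5675, 0.0337, 0.0573]
orientation: [-0.093, 0.053, 0.994, 0.005]
wrist_force: [-0.5, 0.0, -1.3]
finger_gap: 0.0257
clock: 18.6
tcp_pos: [0.5688, 0.0335, 0.0586]
orientation: [-0.092, 0.053, 0.994, 0.005]
wrist_force: [0.4, 0.3, -1.4]
finger_gap: 0.0253
tcp [[ -0.5 -67.4  58.6]] [ 0.4  0.3 -1.4]
slope x -0.31 y 0.07 near x,z -61.5 91.9
```

View pics/z11.png

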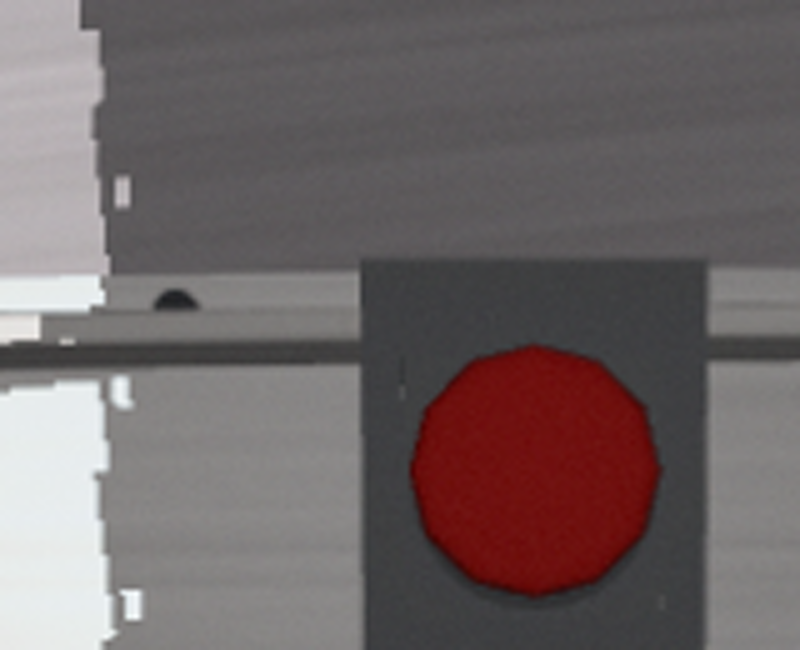

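Run:
```python
from h import *
d=np.load('w11.npz'); p={k:d[k] for k in d}; T=d['T']
print('near',inv(at_z(p,[(256,118.2)],.028,T)),'rack',inv(at_z(p,[(256,101.8)],.0919,T)))
# check with depth: guide top & rack end by depth along col 200 / 256
for c,rows in ((200,range(108,124)),(256,range(98,106))):
    print(c,[(r,inv(depth_pts(p,[(c,r)],T))[0,[0,2]].round(1).tolist()) for r in rows])
```

```text
near [[-66.5833886  -67.03199113  28.        ]] rack [[-63.65452754 -67.03833581  91.9       ]]
200 [(108, [-76.5, 4.9]), (109, [-75.8, 5.4]), (110, [-75.1, 5.3]), (111, [-74.4, 5.9]), (112, [-70.2, 27.8]), (113, [-69.6, 28.0]), (114, [-69.0, 28.3]), (115, [-68.4, 28.6]), (116, [-67.8, 28.7]), (117, [-67.4, 27.5]), (118, [-67.0, 26.4]), (119, [-67.0, 22.1]), (120, [-66.9, 18.7]), (121, [-66.9, 14.3]), (122, [-66.9, 9.2]), (123, [-66.8, 5.3])]
256 [(98, [-83.6, 0.9]), (99, [-83.1, 0.2]), (100, [-82.2, 1.2]), (101, [-63.8, 92.8]), (102, [-63.6, 91.6]), (103, [-63.3, 91.6]), (104, [-62.8, 92.0]), (105, [-62.5, 91.5])]
```

```bash
python3 -m inch '[[0.04,0,0,0,0,0,2],[-0.09,0,0.49,0,0,0,2],[-0.09,0,0.49,0,0,0,2],[0,0,0,0,0,0,2],[0,0,0,0,0,0,2]]'
python3 - <<'E'
from tilt import *
p,T=run('w12'); fit(p,T,224,290,108,225)
E
```

```text
clock: 19.15
tcp_pos: [0.5676, 0.0337, 0.048]
orientation: [-0.093, 0.053, 0.994, 0.005]
wrist_force: [-0.4, -0.7, -1.8]
finger_gap: 0.0258
tcp [[ -1.6 -67.4  48. ]] [-0.4 -0.7 -1.8]
slope x -0.5 y 0.0 near x,z -62.6 81.4
```

```bash
python3 -m inch '[[-0.09,0,0.49,0,0,0,2],[-0.09,0,0.49,0,0,0,2],[-0.07,0,0.4,0,0,0,2],[0,0,0,0,0,0,2],[0,0,0,0,0,0,2]]'
python3 - <<'E'
from tilt import *
p,T=run('w13'); fit(p,T,224,290,108,225)
E
```

```text
clock: 19.7
tcp_pos: [0.5676, 0.0337, 0.0341]
orientation: [-0.093, 0.053, 0.994, 0.005]
wrist_force: [0.3, 0.3, -2.5]
finger_gap: 0.0253
tcp [[ -1.6 -67.4  34.1]] [ 0.3  0.3 -2.5]
slope x -0.4 y -0.0 near x,z -62.6 67.5
```

```bash
python3 -m inch '[[-0.05,0,0.25,0,0,0,2],[-0.02,0,0.1,0,0,0,2],[0,0,0,0,0,0,2]]'; python3 -m inch '[[-0.02,0,0.1,0,0,0,2],[0,0,0,0,0,0,2]]'
python3 - <<'E'
from tilt import *
p,T=run('w14'); fit(p,T,224,290,108,225)
E
```

```text
clock: 20.05
tcp_pos: [0.5679, 0.0336, 0.0308]
orientation: [-0.092, 0.053, 0.994, 0.005]
wrist_force: [0.3, -0.4, -1.8]
finger_gap: 0.0257
clock: 20.25
tcp_pos: [0.5681, 0.0337, 0.0305]
orientation: [-0.092, 0.053, 0.994, 0.005]
wrist_force: [-1.4, 0.5, 2.7]
finger_gap: 0.0254
tcp [[ -1.1 -67.4  30.5]] [-1.4  0.5  2.7]
slope x -0.1 y -0.12 near x,z -62.2 63.6
```

```bash
python3 -m inch '[[0,0,0,0,0,0,2.8],[0,0,0,0,0,0,3.2],[0,0,0,0,0,0,4],[0,0,0,0,0,0,4.8],[0,0,0,0,0,0,4.8]]'
python3 - <<'E'
from tilt import *
p,T=run('w15'); fit(p,T,224,290,108,225)
E
```

```text
clock: 20.8
tcp_pos: [0.5678, 0.0337, 0.0296]
orientation: [-0.092, 0.053, 0.994, 0.005]
wrist_force: [-1.3, 0.2, -0.1]
finger_gap: 0.0481
tcp [[ -1.4 -67.4  29.6]] [-1.3  0.2 -0.1]
slope x -0.03 y -0.05 near x,z -62.3 63.4
```

View pics/w15.png

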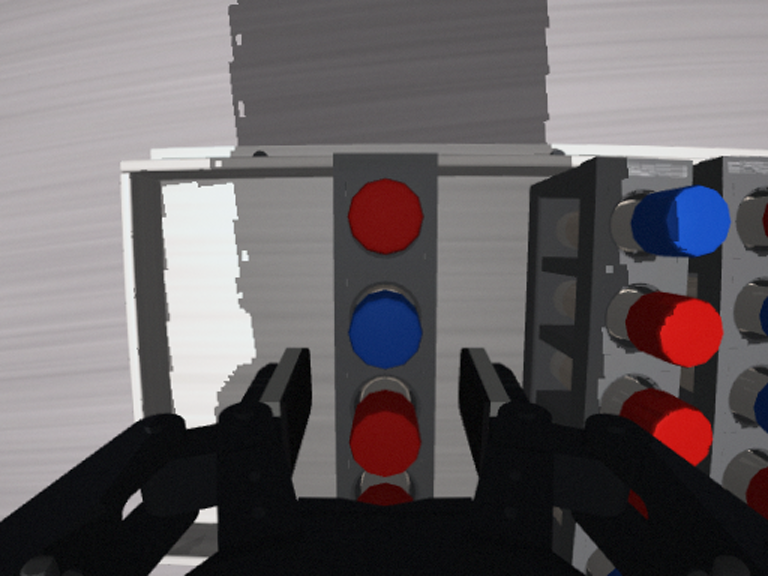

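The rack stands by itself and upright (slope ≤0.1°), in w15 at about (385,300). Retreating upward and untilting.

```bash
python3 -m inch '[[0.37,0,-2,0,0,0,4.8],[0.74,0,-4,0,0,0,4.8],[0.74,0,-4,0,0,0,4.8],[0.74,0,-4,0,-5,0,4.8],[0,0,0,0,-5.6,0,4.8]]'&& python3 -m inch '[[0,0,0,0,0,0,4.8],[0,0,0,0,0,0,4.8]]'
python3 - <<'E'
from h import *
s=get_state(); print(inv(s['tcp_pos']),s['joint_pos'].round(2),Rq(s['orientation']).as_matrix().round(3).tolist())
p=vision.read_camera('wrist'); T=camT(p,s);save(p,'w16.png',None,1.5)
p=vision.read_camera('top'); save(p,'t16.png',(120,120,260,230),5)
p=vision.read_camera('side'); save(p,'s16.png',(200,110,300,200),7)
E
```

```text
clock: 21.35
tcp_pos: [0.5728, 0.0331, 0.1778]
orientation: [0.007, 0.054, 0.999, -0.0]
wrist_force: [1.2, -0.2, -0.2]
finger_gap: 0.0478
clock: 21.55
tcp_pos: [0.5672, 0.0337, 0.1722]
orientation: [-0.001, 0.054, 0.999, 0.0]
wrist_force: [0.0, 0.0, 0.5]
finger_gap: 0.0481
[[ -2.00507387 -67.37502583 172.24824445]] [-0.08  0.33 -0.08  1.16  0.    0.03] [[-0.994, 0.107, -0.002], [0.107, 0.994, 0.0], [0.002, 0.0, -1.0]]
```

View pics/w16.png

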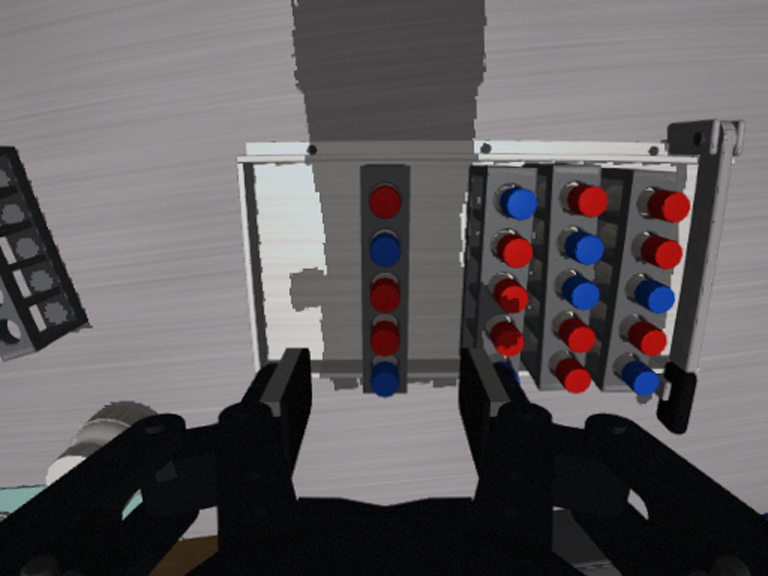

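View pics/s16.png

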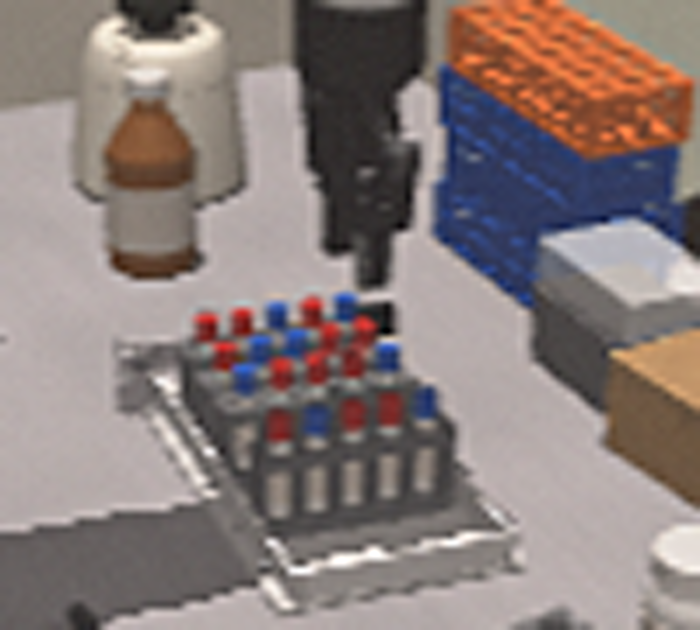

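Next, the push. I'll move behind the rack, turn the jaws to open across the tray for two contact points, and lean the fingertips forward so they press low.

```bash
python3 -m inch '[[-0.25,-4.8,0,0,0,0,7],[0,0,0,0,0,-8.2,7],[0,0,0,0,0,-8.2,7],[0,0,0,0,0,-8.2,7],[0,0,0,0,0,-8.2,7]]' && python3 -m inch '[[0,0,0,0,0,-8.2,7],[0,0,0,0,0,-8.2,7],[0,0,0,0,0,-8.2,7],[0,0,0,0,0,-8.2,7],[0,0,0,0,0,-8.2,7]]' && python3 -m inch '[[0,0,0,0,0,-8.2,7],[0,0,0,0,0,-8,7],[0,0,0,0,-8,0,7],[0,0,0,0,0,0,7],[0,0,0,0,0,0,7]]'
python3 - <<'E'
from h import *
s=get_state(); print(inv(s['tcp_pos']),s['joint_pos'].round(2),s['finger_gap']); M=Rq(s['orientation']).as_matrix()
c,si=np.cos(POSE[2]),np.sin(POSE[2]); X=np.array([c,si,0]);Y=np.array([-si,c,0])
print('trayX->tool',(M.T@X).round(3),'Y',(M.T@Y).round(3),'down',(M.T@[0,0,-1]).round(3))
p=vision.read_camera('wrist'); T=camT(p,s);save(p,'w17.png',None,1.5)
E
```

```text
clock: 22.2
tcp_pos: [0.5662, -0.0149, 0.1709]
orientation: [-0.001, -0.233, 0.972, 0.001]
wrist_force: [0.3, 0.3, -0.4]
finger_gap: 0.0704
clock: 22.7
tcp_pos: [0.5662, -0.0147, 0.171]
orientation: [-0.001, -0.559, 0.829, 0.001]
wrist_force: [-0.1, -0.4, -0.1]
finger_gap: 0.0701
clock: 23.2
tcp_pos: [0.5659, -0.0155, 0.1711]
orientation: [0.051, -0.666, 0.743, 0.047]
wrist_force: [-0.4, 0.5, -1.0]
finger_gap: 0.0703
[[   1.98734156 -116.47420877  171.10176418]] [-0.24  0.32 -0.09  1.17  0.14 -1.71] 0.0702524772981152
trayX->tool [-0.002 -1.    -0.002] Y [-0.99   0.001  0.138] down [ 0.138 -0.002  0.99 ]
```

View pics/w17.png

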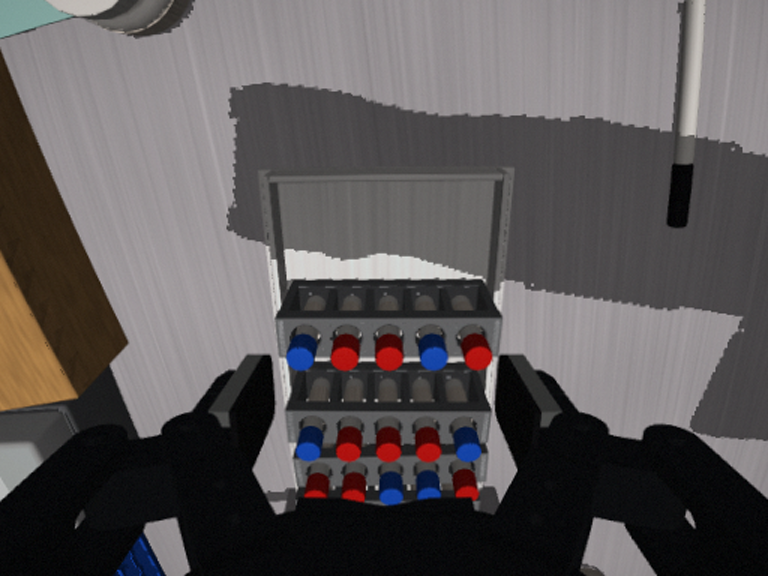

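```bash
python3 -m inch '[[0.55,0,3.96,0,0,0,7],[0.55,0,3.96,0,0,0,7],[0.41,0,2.97,0,0,0,7],[0,0,0,0,0,0,7],[0,0,0,0,0,0,7]]'
python3 - <<'E'
from h import *
s=get_state(); print(inv(s['tcp_pos']),s['wrist_force'])
p=vision.read_camera('wrist'); T=camT(p,s);save(p,'w18.png',None,1.5)
# depth of finger tips? 
p=vision.read_camera('side'); save(p,'s18.png',(200,110,300,200),7)
E
```

```text
clock: 23.75
tcp_pos: [0.5655, -0.0135, 0.0623]
orientation: [0.051, -0.667, 0.742, 0.047]
wrist_force: [0.2, -0.1, 1.1]
finger_gap: 0.0701
[[   1.33624447 -114.55829634   62.31828917]] [ 0.22413563 -0.08256612  1.09945474]
```

View pics/w18.png

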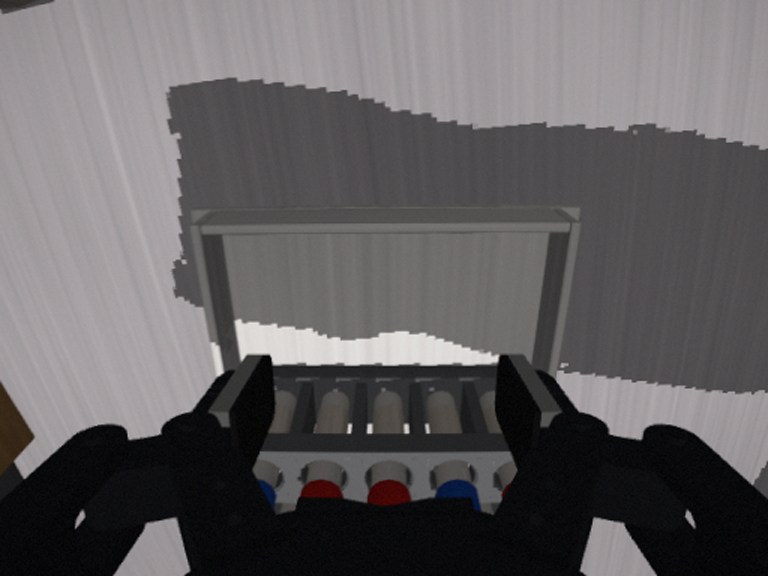

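View pics/s18.png

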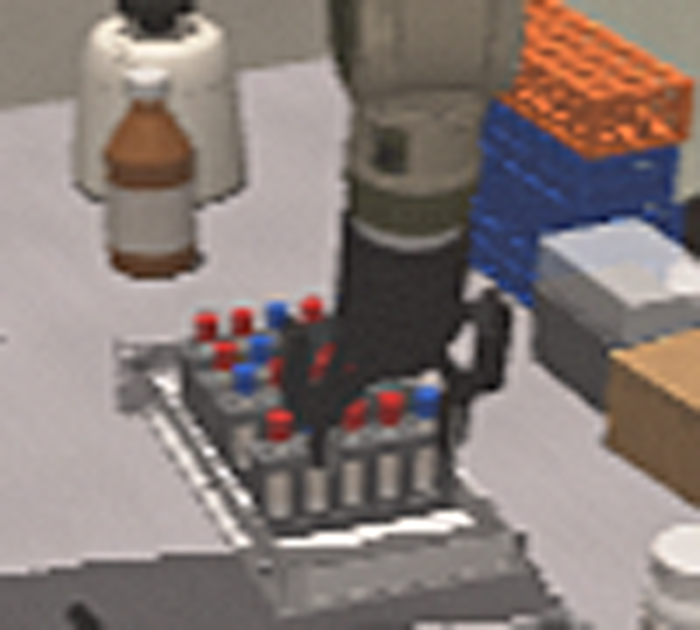

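```bash
python3 -m inch '[[0.28,0,2,0,0,0,7],[0.2,0,1.5,0,0,0,7],[0.1,0,0.7,0,0,0,7],[0,0,0,0,0,0,7],[0,0,0,0,0,0,7]]'
python3 - <<'E'
from h import *
s=get_state(); print(inv(s['tcp_pos']),s['wrist_force'])
p=vision.read_camera('wrist'); T=camT(p,s);save(p,'w19.png',None,1.5)
p=vision.read_camera('side'); save(p,'s19.png',(200,110,300,200),7)
E
```

```text
clock: 24.35
tcp_pos: [0.5665, -0.0143, 0.0211]
orientation: [0.052, -0.667, 0.742, 0.046]
wrist_force: [0.3, 0.2, -0.0]
finger_gap: 0.0699
[[   2.46720928 -115.16995615   21.08024355]] [ 0.29684177  0.22627952 -0.035083  ]
```

View pics/w19.png

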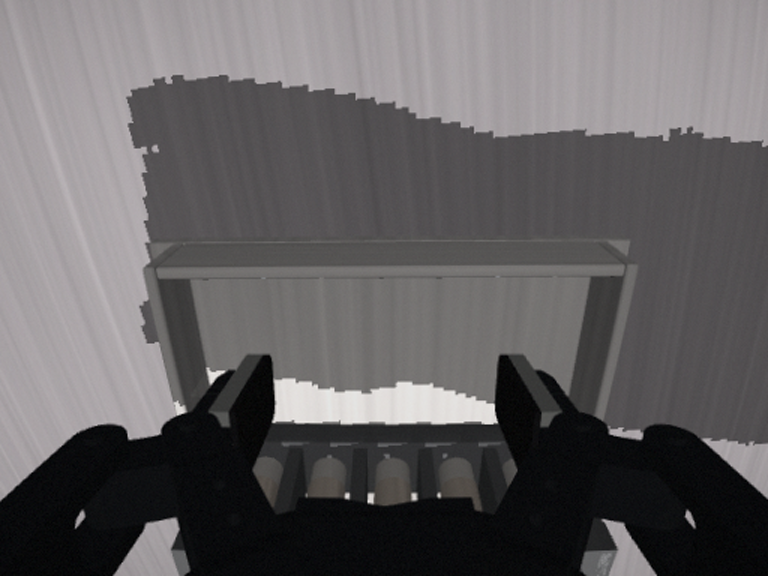

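View pics/s19.png

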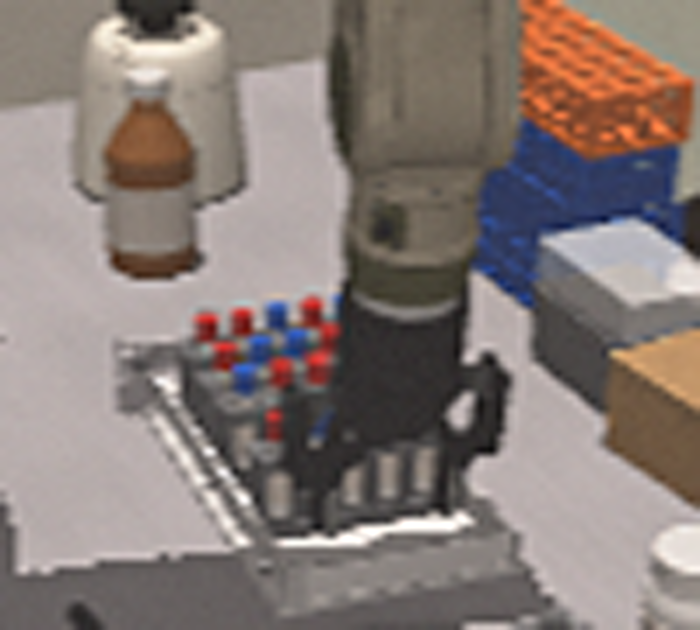

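```bash
python3 -m inch '[[-0.99,0,0.14,0,0,0,7],[-0.99,0,0.14,0,0,0,7],[-0.5,0,0.07,0,0,0,7],[-0.4,0,0.055,0,0,0,7],[-0.4,0,0.055,0,0,0,7]]' && python3 -m inch '[[-0.4,0,0.055,0,0,0,7],[-0.4,0,0.055,0,0,0,7],[-0.4,0,0.055,0,0,0,7],[-0.4,0,0.055,0,0,0,7],[-0.4,0,0.055,0,0,0,7]]'
python3 - <<'E'
from h import *
s=get_state(); print(inv(s['tcp_pos']),s['wrist_force'])
p=vision.read_camera('wrist'); T=camT(p,s);save(p,'w20.png',None,1.5)
p=vision.read_camera('side'); save(p,'s20.png',(200,110,300,200),7)
E
```

```text
clock: 24.95
tcp_pos: [0.5692, 0.0194, 0.0199]
orientation: [0.052, -0.667, 0.742, 0.047]
wrist_force: [0.1, -0.6, 0.6]
finger_gap: 0.0699
clock: 25.45
tcp_pos: [0.5713, 0.0392, 0.0199]
orientation: [0.052, -0.666, 0.742, 0.047]
wrist_force: [0.3, -0.6, 0.9]
finger_gap: 0.0698
[[  1.43286404 -61.50715786  19.85895226]] [ 0.30080889 -0.56729539  0.87682608]
```

View pics/s20.png

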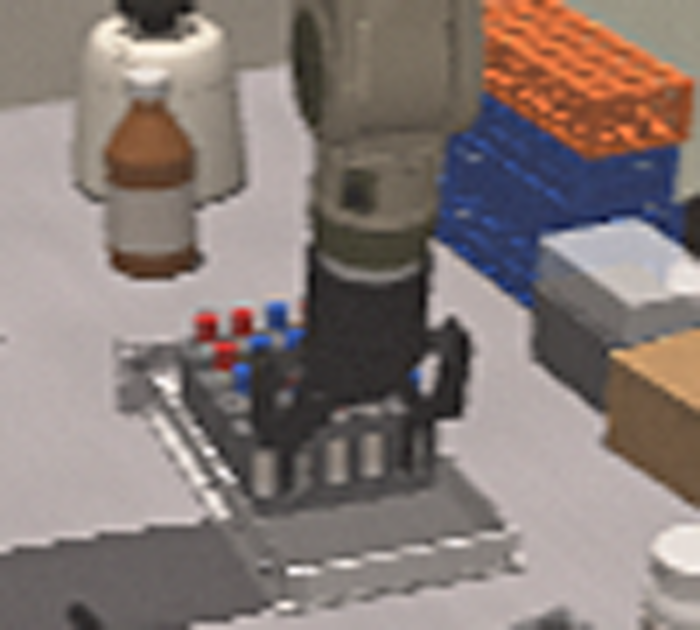

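View pics/w20.png

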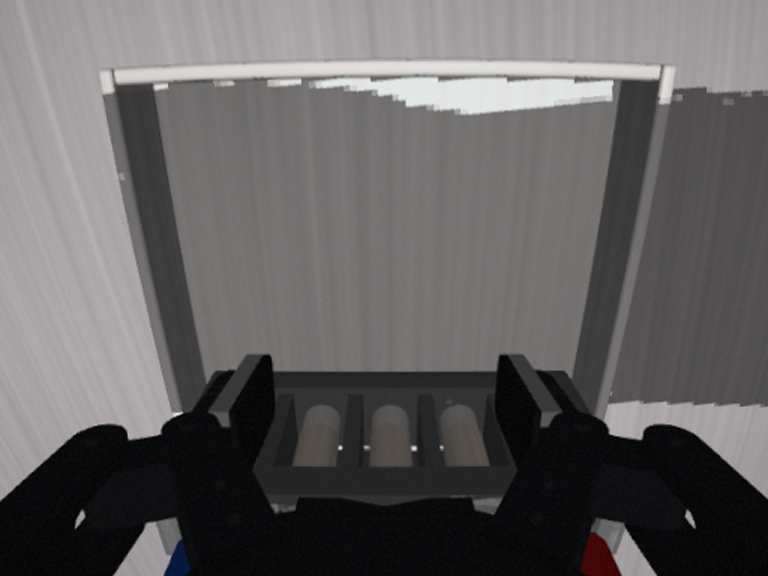

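Both fingers push the rack evenly. It stays upright and square in w20, with its back edge level at row ~375.

```bash
python3 -m inch '[[-0.4,0,0.055,0,0,0,7],[-0.4,0,0.055,0,0,0,7],[-0.4,0,0.055,0,0,0,7],[-0.4,0,0.055,0,0,0,7],[-0.4,0,0.055,0,0,0,7]]' && python3 -m inch '[[-0.4,0,0.055,0,0,0,7],[-0.4,0,0.055,0,0,0,7],[-0.4,0,0.055,0,0,0,7],[-0.4,0,0.055,0,0,0,7],[-0.4,0,0.055,0,0,0,7]]' && python3 -m inch '[[-0.4,0,0.055,0,0,0,7],[-0.4,0,0.055,0,0,0,7],[-0.3,0,0.04,0,0,0,7],[0,0,0,0,0,0,7]]'
python3 - <<'E'
from h import *
s=get_state(); print(inv(s['tcp_pos']),s['wrist_force'])
p=vision.read_camera('wrist'); T=camT(p,s);save(p,'w21.png',None,1.5)
p=vision.read_camera('top'); save(p,'t21.png',(120,120,260,230),5)
p=vision.read_camera('side'); save(p,'s21.png',(200,110,300,200),7)
E
```

```text
clock: 26.05
tcp_pos: [0.5734, 0.0593, 0.0199]
orientation: [0.052, -0.667, 0.742, 0.047]
wrist_force: [0.1, -0.8, -0.5]
finger_gap: 0.0702
clock: 26.55
tcp_pos: [0.5756, 0.0793, 0.02]
orientation: [0.052, -0.667, 0.742, 0.047]
wrist_force: [-1.3, -3.0, -1.1]
finger_gap: 0.0698
clock: 26.95
tcp_pos: [0.5769, 0.0908, 0.0202]
orientation: [0.052, -0.667, 0.742, 0.047]
wrist_force: [0.3, -0.7, 0.2]
finger_gap: 0.0699
[[ 1.41494947 -9.58091998 20.17199124]] [ 0.32766606 -0.68381094  0.20405426]
```

View pics/s21.png

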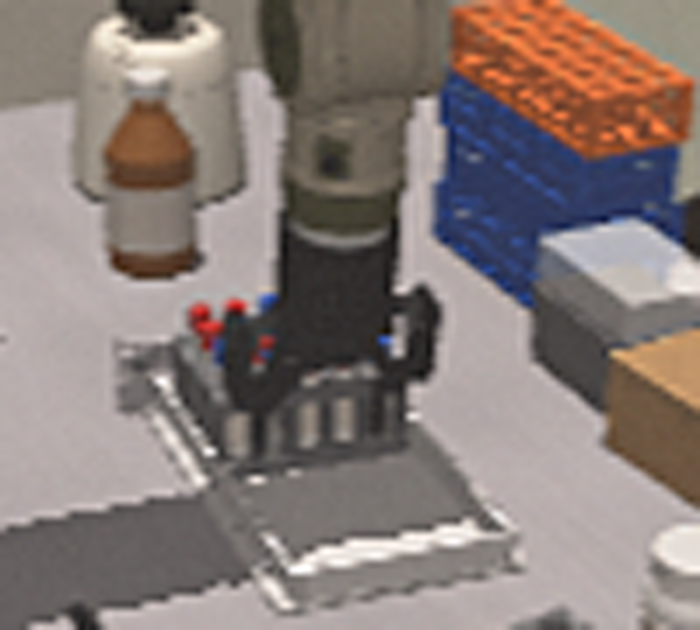

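View pics/w21.png

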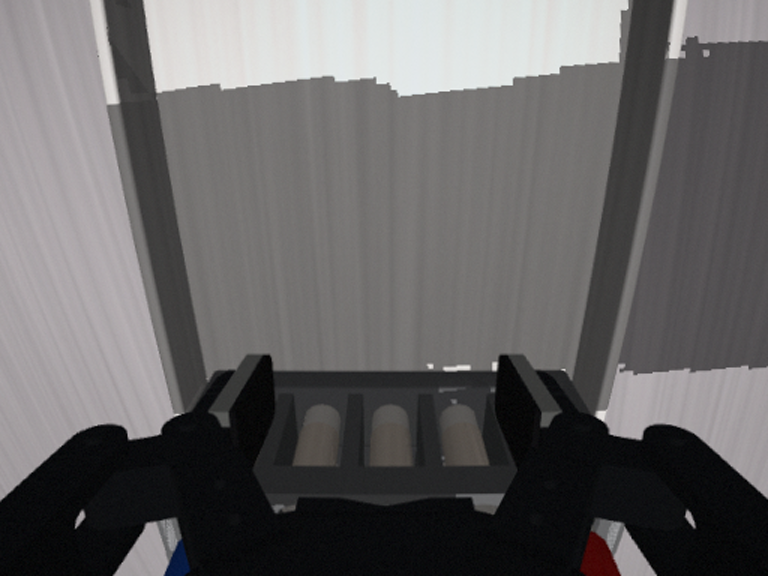

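View pics/t21.png

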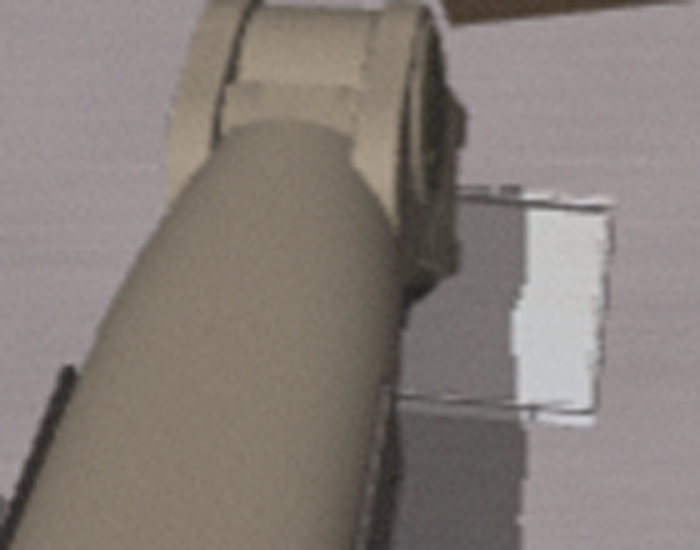

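```bash
python3 -m inch '[[-0.4,0,0.055,0,0,0,7],[-0.4,0,0.055,0,0,0,7],[-0.4,0,0.055,0,0,0,7],[-0.3,0,0.04,0,0,0,7],[-0.2,0,0.03,0,0,0,7]]'; python3 -m inch '[[-0.1,0,0.014,0,0,0,7],[-0.1,0,0.014,0,0,0,7],[0,0,0,0,0,0,7]]';python3 - <<'E'
from h import *
s=get_state(); print(inv(s['tcp_pos']),s['wrist_force'])
E
```

```text
clock: 27.6
tcp_pos: [0.5787, 0.1075, 0.0202]
orientation: [0.052, -0.667, 0.742, 0.047]
wrist_force: [-0.3, -2.7, 1.5]
finger_gap: 0.07
clock: 27.9
tcp_pos: [0.5789, 0.1094, 0.0202]
orientation: [0.052, -0.667, 0.742, 0.047]
wrist_force: [-0.6, -1.3, 0.6]
finger_gap: 0.0697
[[ 1.40227291  9.06257062 20.16722433]] [-0.64582533 -1.27370602  0.5921435 ]
```

```bash
python3 -m inch '[[-0.1,0,0.014,0,0,0,7],[-0.1,0,0.014,0,0,0,7],[0,0,0,0,0,0,7]]'; python3 -m inch '[[-0.1,0,0.014,0,0,0,7],[0,0,0,0,0,0,7]]'
```

```text
clock: 28.2
tcp_pos: [0.5788, 0.1101, 0.0202]
orientation: [0.051, -0.666, 0.743, 0.046]
wrist_force: [-2.0, -6.3, 3.1]
finger_gap: 0.0699
clock: 28.4
tcp_pos: [0.5787, 0.1103, 0.0202]
orientation: [0.05, -0.666, 0.743, 0.046]
wrist_force: [-2.0, -8.8, 4.9]
finger_gap: 0.0701
```

The row has reached the flag: the resisting force rose to 9 N and motion stopped. Backing off, lifting away and inspecting.

```bash
python3 -m inch '[[0.2,0,-0.03,0,0,0,7],[0.5,0,-0.07,0,0,0,7],[1.5,0,-0.2,0,0,0,7],[2,0,-0.28,0,0,0,7],[0,0,0,0,0,0,7]]' && python3 -m inch '[[-0.5,0,-3.9,0,0,0,7],[-0.5,0,-3.9,0,0,0,7],[-0.5,0,-3.9,0,0,0,7],[-0.5,0,-3.9,0,0,0,7],[-0.5,0,-3.9,0,0,0,7]]' && python3 -m inch '[[4,0,0,0,8,0,7],[4,0,0,0,0,0,7],[3,0,0,0,0,0,7],[0,0,0,0,0,0,7],[0,0,0,0,0,0,7]]'
python3 - <<'E'
from h import *
s=get_state(); print(inv(s['tcp_pos']),s['wrist_force'])
p=vision.read_camera('wrist'); T=camT(p,s);save(p,'w22.png',None,1.5)
np.savez('w22.npz',pixels=p['pixels'],depth=p['depth'],mtx=p['mtx'],k1=p['k1'],T=T)
p=vision.read_camera('top'); save(p,'t22.png',None,1.5); save(p,'t22c.png',(120,120,260,230),5.5)
p=vision.read_camera('side'); save(p,'s22.png',(190,90,310,210),6)
E
```

```text
clock: 28.9
tcp_pos: [0.5745, 0.0678, 0.0198]
orientation: [0.052, -0.666, 0.743, 0.047]
wrist_force: [-0.0, 0.5, 0.8]
finger_gap: 0.0699
clock: 29.4
tcp_pos: [0.5741, 0.0678, 0.2182]
orientation: [0.052, -0.667, 0.742, 0.047]
wrist_force: [1.4, -0.1, -0.2]
finger_gap: 0.07
clock: 29.9
tcp_pos: [0.5625, -0.0417, 0.2109]
orientation: [0.0, -0.668, 0.745, 0.0]
wrist_force: [-0.3, -0.5, -0.3]
finger_gap: 0.0697
[[   1.43386351 -142.83417356  210.90343387]] [-0.34598065 -0.52624655 -0.34893748]
```

View pics/w22.png

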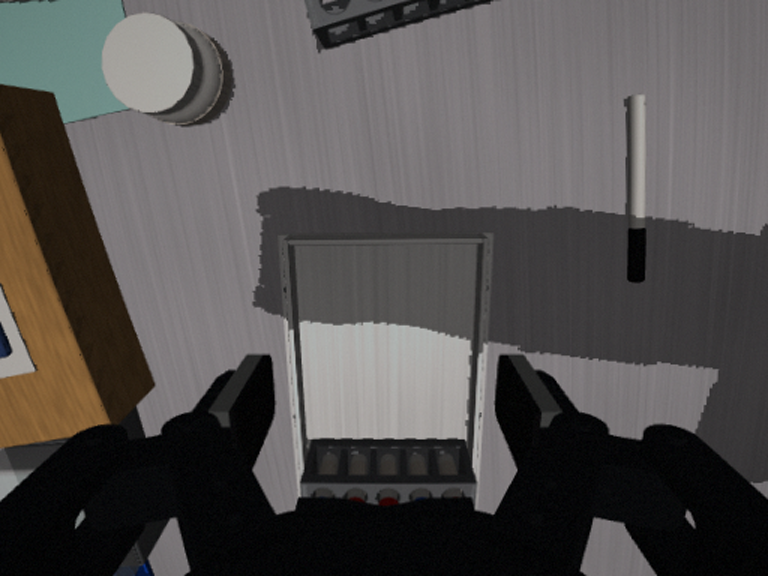

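View pics/t22c.png

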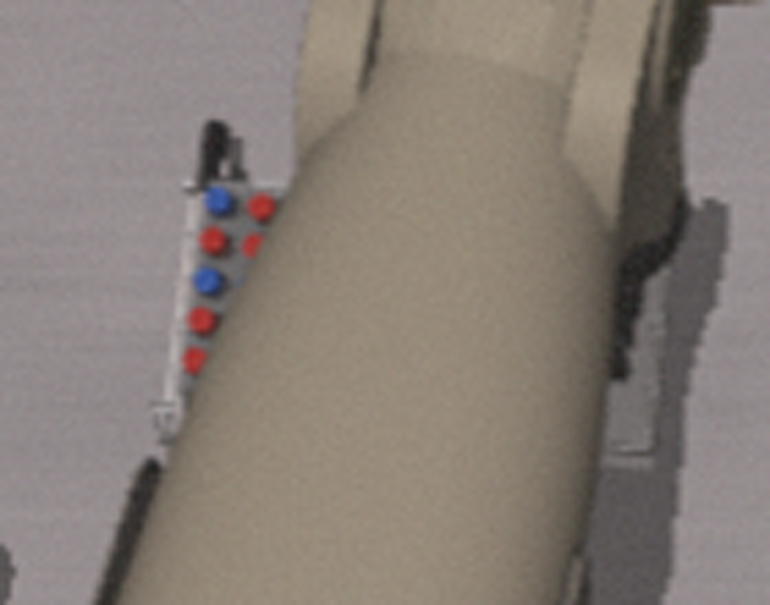

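View pics/s22.png

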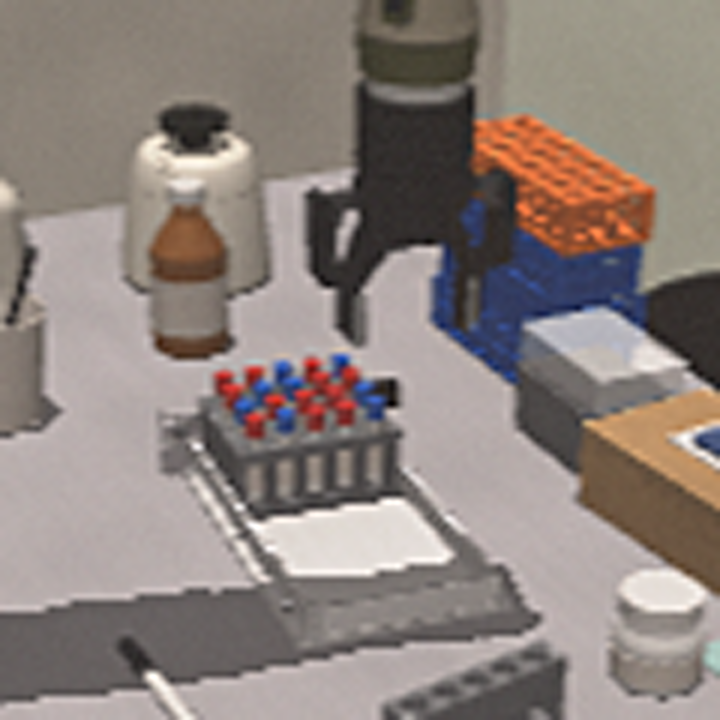

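View pics/t22.png

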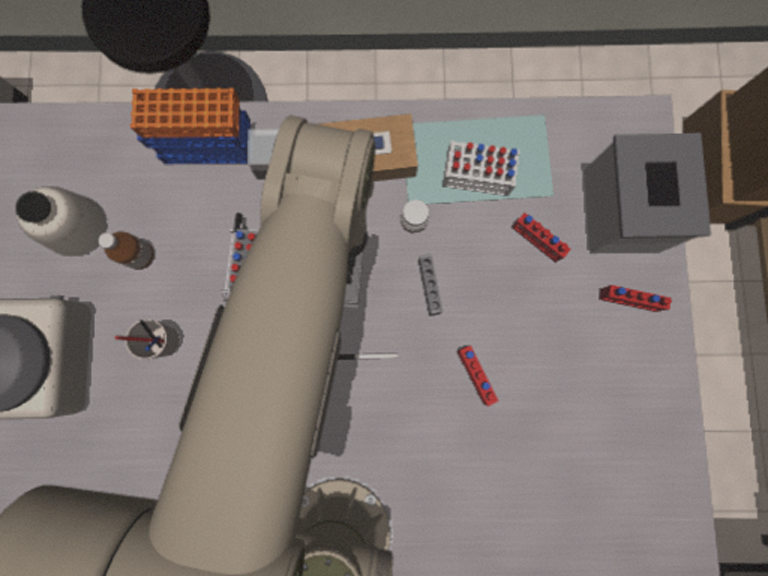

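The row is compact and upright in the side view, and bench items look unmoved. I'll clear the arm for an unobstructed check of the spacing.

```bash
python3 -m inch '[[4.5,0,-1,0,0,0,7],[4.5,0,-1,0,0,0,7],[4.5,0,-1,0,0,0,7],[4.5,0,0,0,0,0,7],[4.5,0,0,0,0,0,7]]' && python3 -m inch '[[4.5,0,0,0,0,0,7],[4.5,0,0,0,0,0,7],[0,0,0,0,0,0,7]]'
python3 - <<'E'
from h import *
p=vision.read_camera('top'); T=camT(p); save(p,'t23c.png',(125,130,225,220),7.5)
im=p['pixels'].astype(int); X=[]
m=silhouettes
hsv=cv2.cvtColor(p['pixels'],cv2.COLOR_RGB2HSV); mask=((hsv[...,1]>130)).astype(np.uint8); mask[:140]=0;mask[215:]=0;mask[:,:145]=0;mask[:,200:]=0
n,l,st,ce=cv2.connectedComponentsWithStats(mask); C=[c for c,s in zip(ce[1:],st[1:]) if s[4]>4]
W=inv(at_z(p,np.array(C),.084,T)); W=W[np.argsort(W[:,1])]; print(len(C),W[:,:2].round(1).tolist())
E
```

```text
clock: 30.55
tcp_pos: [0.5389, -0.2657, 0.2416]
orientation: [0.0, -0.669, 0.743, -0.001]
wrist_force: [0.5, 0.3, -0.4]
finger_gap: 0.0699
clock: 30.85
tcp_pos: [0.5285, -0.3591, 0.2398]
orientation: [-0.0, -0.667, 0.746, -0.0]
wrist_force: [1.2, -0.3, -0.1]
finger_gap: 0.0699
20 [[48.2, 30.5], [24.3, 30.7], [-24.7, 30.8], [0.3, 31.0], [-47.5, 31.2], [-0.2, 56.4], [24.6, 56.5], [-23.8, 56.6], [-47.3, 56.8], [48.9, 56.9], [-24.6, 82.5], [-0.4, 82.5], [46.7, 82.7], [22.6, 82.7], [-49.1, 83.1], [48.0, 108.3], [-23.0, 108.3], [0.4, 108.4], [-47.4, 108.5], [23.8, 108.6]]
```

View pics/t23c.png

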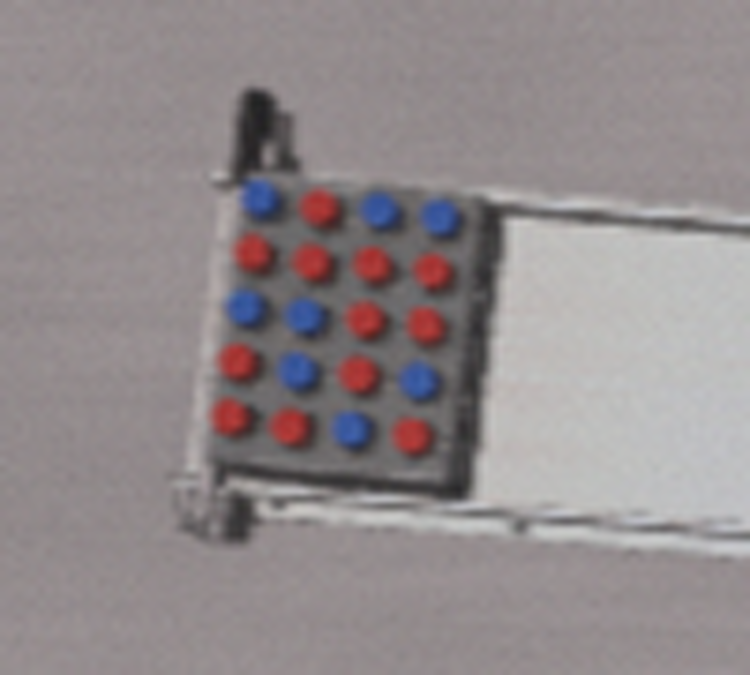

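Spacing is 25.8-26.1 mm and square. Now checking the contact between front rack and flag directly.

Run:
```python
from h import *
p=vision.read_camera('top'); T=camT(p)
for r in (165,172,180,187):
    print(r,[(c,p['pixels'][r,c].tolist(),inv(depth_pts(p,[(c,r)],T))[0,[1,2]].round(0).tolist()) for c in range(148,162)])
im=p['pixels'][155:200,140:175,::-1]; cv2.imwrite('pics/z24.png',cv2.resize(im,None,fx=13,fy=13,interpolation=cv2.INTER_NEAREST))
```

```text
165 [(148, [154, 145, 148], [169.0, -2.0]), (149, [149, 142, 144], [166.0, -4.0]), (150, [152, 145, 146], [161.0, 1.0]), (151, [153, 144, 146], [158.0, 1.0]), (152, [152, 144, 144], [154.0, 2.0]), (153, [170, 162, 163], [150.0, 5.0]), (154, [162, 155, 155], [132.0, 52.0]), (155, [143, 136, 138], [129.0, 49.0]), (156, [125, 101, 101], [121.0, 64.0]), (157, [130, 62, 61], [112.0, 85.0]), (158, [132, 52, 50], [108.0, 86.0]), (159, [112, 46, 49], [104.0, 89.0]), (160, [83, 44, 45], [105.0, 75.0]), (161, [69, 52, 53], [104.0, 66.0])]
172 [(148, [146, 138, 140], [165.0, -0.0]), (149, [148, 139, 142], [162.0, -2.0]), (150, [149, 141, 141], [159.0, -2.0]), (151, [153, 146, 147], [155.0, -2.0]), (152, [170, 163, 160], [149.0, 7.0]), (153, [171, 163, 164], [146.0, 7.0]), (154, [145, 139, 138], [129.0, 51.0]), (155, [103, 105, 128], [115.0, 86.0]), (156, [71, 90, 143], [111.0, 88.0]), (157, [57, 85, 151], [109.0, 85.0]), (158, [55, 77, 133], [105.0, 87.0]), (159, [47, 61, 92], [105.0, 77.0]), (160, [59, 57, 70], [104.0, 69.0]), (161, [75, 71, 75], [103.0, 62.0])]
180 [(148, [146, 140, 141], [16
[... 320 characters left out ...]
[91, 46, 47], [107.0, 81.0]), (158, [75, 49, 52], [105.0, 77.0]), (159, [81, 71, 70], [105.0, 65.0]), (160, [95, 91, 89], [102.0, 63.0]), (161, [104, 99, 104], [99.0, 62.0])]
187 [(148, [144, 137, 140], [157.0, 1.0]), (149, [146, 138, 139], [154.0, 0.0]), (150, [160, 153, 154], [150.0, 3.0]), (151, [164, 158, 156], [146.0, 5.0]), (152, [148, 144, 144], [129.0, 50.0]), (153, [127, 100, 100], [121.0, 65.0]), (154, [134, 64, 63], [112.0, 84.0]), (155, [134, 50, 50], [108.0, 87.0]), (156, [107, 46, 49], [107.0, 81.0]), (157, [76, 44, 43], [103.0, 81.0]), (158, [66, 51, 55], [106.0, 63.0]), (159, [81, 79, 80], [102.0, 65.0]), (160, [110, 89, 90], [99.0, 63.0]), (161, [150, 71, 72], [90.0, 82.0])]
```

View pics/z24.png

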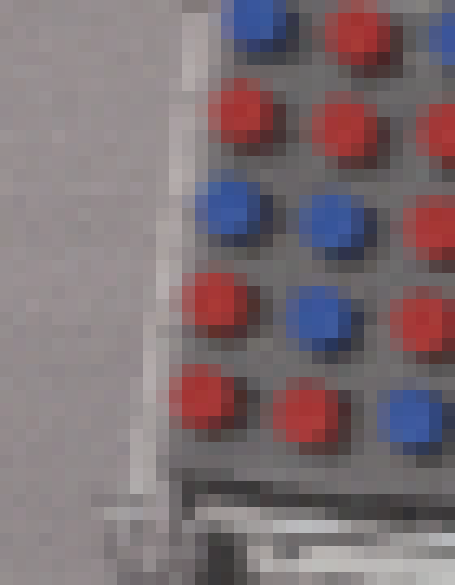

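The top camera sees the rack's top leaning over the flag, so it can't show the contact. I'll look at the joint from the flag side with the wrist camera.

```bash
python3 -m inch '[[-3,0,0,0,0,0,7],[-4.8,0,0,0,0,0,7],[-4.8,0,0,0,0,0,7],[-4.8,0,0,0,0,0,7],[-4.8,0,0,0,0,0,7]]' && python3 -m inch '[[-4.8,0,0,0,0,0,7],[-4.8,0,0,0,0,0,7],[-4.8,0,0,0,0,0,7],[-4.8,0,0,0,0,0,7],[-4.8,0,0,0,0,0,7]]' && python3 -m inch '[[-4.8,0,0,0,0,0,7],[-4.8,0,0,0,0,0,7],[-4.8,0,0,0,0,0,7],[-4.8,0,0,0,0,0,7],[-4.8,0,0,0,0,0,7]]' && python3 -m inch '[[0,0,0,0,0,0,7],[0,0,0,0,0,0,7]]'
python3 - <<'E'
from h import *
s=get_state(); print(inv(s['tcp_pos']))
p=vision.read_camera('wrist'); T=camT(p,s);save(p,'w25.png',None,1.5)
np.savez('w25.npz',pixels=p['pixels'],depth=p['depth'],mtx=p['mtx'],k1=p['k1'],T=T)
E
```

```text
clock: 31.45
tcp_pos: [0.5524, -0.1297, 0.2413]
orientation: [0.0, -0.669, 0.743, 0.0]
wrist_force: [0.3, -0.6, -0.2]
finger_gap: 0.0701
clock: 31.95
tcp_pos: [0.5771, 0.1091, 0.2415]
orientation: [0.0, -0.669, 0.743, 0.0]
wrist_force: [1.8, -0.1, -0.4]
finger_gap: 0.0702
clock: 32.45
tcp_pos: [0.602, 0.3476, 0.2416]
orientation: [0.0, -0.669, 0.743, 0.0]
wrist_force: [2.0, -0.2, 0.1]
finger_gap: 0.0701
clock: 32.65
tcp_pos: [0.602, 0.3465, 0.2404]
orientation: [-0.001, -0.67, 0.742, 0.0]
wrist_force: [0.2, -0.6, 1.1]
finger_gap: 0.0701
[[ -1.22216017 247.26576539 240.39059364]]
```

View pics/w25.png

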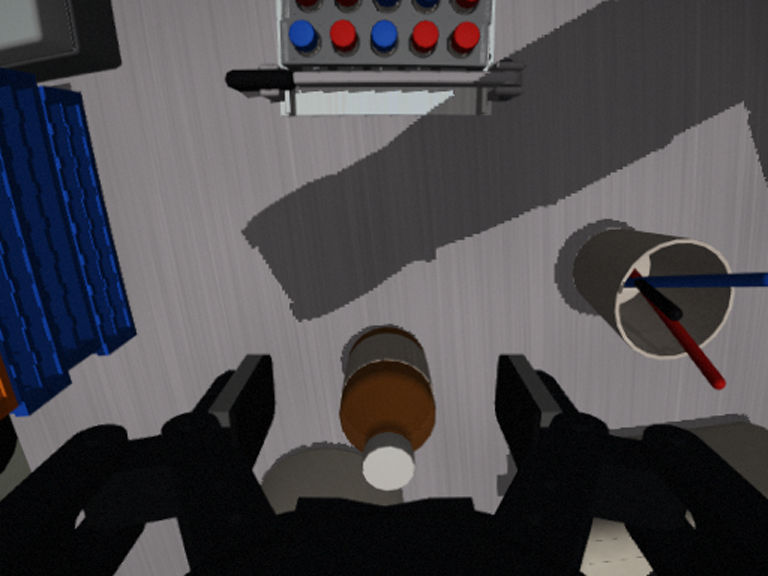

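Run:
```python
from h import *
d=np.load('w25.npz'); p={k:d[k] for k in d}; T=d['T']
cv2.imwrite('pics/z25.png',cv2.resize(p['pixels'][15:80,185:345,::-1],None,fx=5,fy=5,interpolation=cv2.INTER_CUBIC))
for c in (235,270,300):
    print(c,[(r,inv(depth_pts(p,[(c,r)],T))[0,[1,2]].round(1).tolist()) for r in range(38,60)])
```

```text
235 [(38, [119.7, 64.0]), (39, [120.4, 62.9]), (40, [121.5, 64.5]), (41, [122.2, 63.3]), (42, [123.2, 63.8]), (43, [123.7, 61.4]), (44, [123.8, 56.6]), (45, [118.4, 19.1]), (46, [119.4, 18.8]), (47, [120.0, 16.2]), (48, [126.1, 48.1]), (49, [127.2, 48.8]), (50, [128.2, 49.2]), (51, [129.2, 49.4]), (52, [130.1, 49.2]), (53, [179.2, 383.5]), (54, [132.0, 49.6]), (55, [132.8, 48.7]), (56, [132.9, 42.5]), (57, [132.8, 34.3]), (58, [130.1, 6.0]), (59, [131.1, 5.1])]
270 [(38, [119.5, 63.8]), (39, [120.4, 64.0]), (40, [121.3, 64.2]), (41, [121.9, 62.3]), (42, [122.8, 62.5]), (43, [123.9, 63.4]), (44, [124.1, 59.5]), (45, [123.9, 53.1]), (46, [122.2, 36.8]), (47, [122.1, 30.5]), (48, [126.1, 49.2]), (49, [127.0, 49.0]), (50, [128.0, 49.1]), (51, [129.0, 49.9]), (52, [130.0, 49.8]), (53, [130.8, 49.0]), (54, [131.8, 49.5]), (55, [132.5, 47.5]), (56, [132.7, 42.4]), (57, [132.8, 35.7]), (58, [129.9, 5.8]), (59, [131.1, 6.4])]
300 [(38, [119.1, 64.2]), (39, [119.8, 62.8]), (40, [120.9, 64.3]), (41, [121.6, 62.8]), (42, [122.6, 63.4]), (43, [123.4, 63.1]), (44, [123.9, 60.6]), (45, [123.9, 55.2]), (46, [118.5, 17.2]), (47, [119.5, 17.0]), (48, [125.7, 49.1]), (49, [126.6, 48.7]), (50, [127.9, 51.2]), (51, [128.4, 48.5]), (52, [129.4, 48.8]), (53, [130.2, 47.3]), (54, [131.3, 48.4]), (55, [131.9, 46.1]), (56, [132.0, 40.1]), (57, [132.2, 33.9]), (58, [129.3, 4.7]), (59, [130.5, 5.3])]
```

View pics/z25.png

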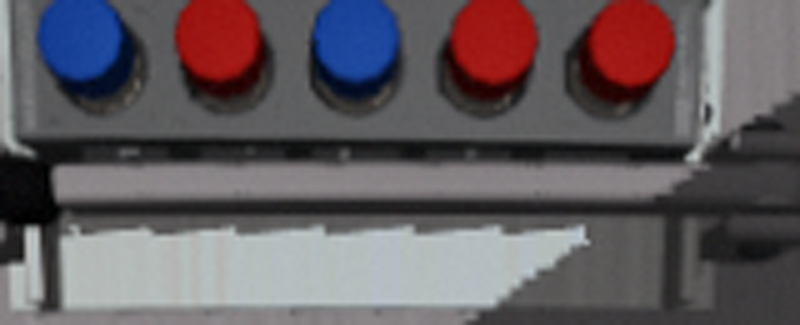

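Depth puts the front rack's face at y ≈123.9 and the flag's near face at ≈124.6 across three columns. So the gap is under 1 mm, near measurement error, and the flag is level at z ≈49 mm. Handing in.

Run:
```python
from h import *
p=vision.read_camera('side'); save(p,'s26.png',None,1.5)
print(get_state()['clock'],workorder.hand_in())
```

```text
the job is handed in; nothing more can be done
32.75 None
```

View pics/s26.png

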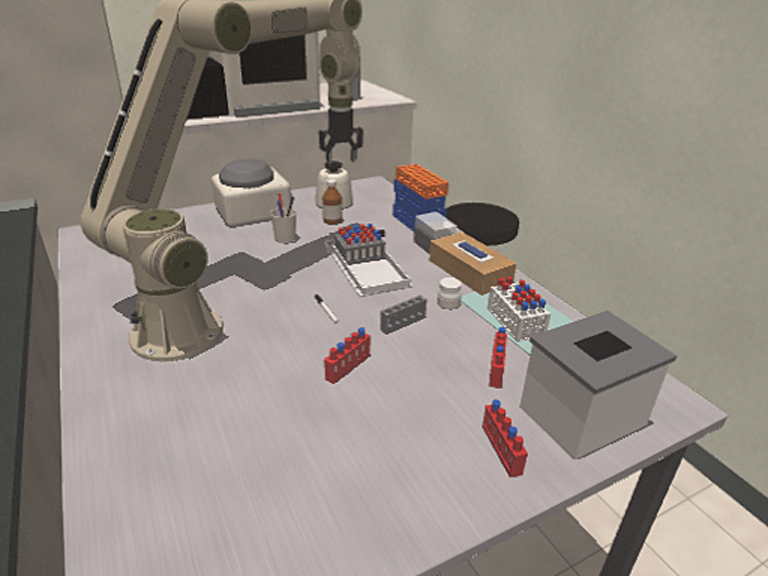

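The job is done and handed in at 32.8 s, in the order you asked. I flipped the flag down to its end stop, then set the full grey rack upright in the tray behind the other three and let go. Last, I pushed the whole row up to the flag.

**One mishap:** on the first lowering, the rack's far end caught on the tray guide. It tilted about 11° in the grip, and the wrist force reached about 48 N; the gripped rack was pressing on the guide. I lifted it, levelled it with the tool, re-measured and set it down gently (about 3 N). It stood within 0.1° of upright after release.

**Last checks:**
- **Spacing:** the four racks are upright and square, 25.8 to 26.1 mm apart.
- **Contact with the flag:** the push was blocked at about 9 N. Afterwards the wrist camera put the gap between front rack and flag at about 0.3 to 0.9 mm, close to what it can resolve.
- **One disagreement:** the top camera put the front rack's caps at tray y of about 108 mm, against the nominal 114 mm. I put this down to my tray position being about 2 mm off and to the camera seeing the sides of the caps. I relied on the closer wrist view.
- **Other things:** by eye, the empty rack, the red racks, jar, marker, bottle and cup look unmoved.

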